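Ready the sample tumbler: drip tray, drum, filler plug

ROBOT

A 6-joint arm with a two-finger parallel gripper is mounted at the origin on the work surface. World frame = base frame: x ahead of the robot, y to its left, z up, the work surface at z = 0. Lengths are in m, angles in rad, forces in N, time in s.
With the tool pointing down it reaches from about 0.3 to 0.775 m from the base axis. Payload 14.6 kg.
Tool frame: the origin (TCP) lies on the centre line of the jaws, within the pads' length; the fingertips stand 25 mm ahead of it and the grasp point (between the pads) lies 6 mm ahead of it; y points along the fingers, x is the direction in which the jaws open and shut, and the axes are right-handed (so a half turn about y gives the same grasp; the last joint's range is limited). The gripper opens to 85 mm and grips with 20 to 120 N. Pads are 22 mm wide; open, the fingers measure 114 mm over their backs; the gripper's body (76 mm by 85 mm) begins 54 mm behind the grasp point. The pads swing forward as they close: fully open they stand 13 mm farther back than shut.
Start: joints at [-1.304, 0.3, 1.521, -0, 1.321, -0.067], TCP at [0.18, -0.52, 0.256] pointing down, gripper open.
Joint ranges: [-3.03, 3.03], [-0.79, 2.21], [0.23, 2.52], [-1.04, 4.18], [0, 3.07], [-2.55, 2.55]. Speed limits (rad/s): [2.22, 2.22, 2.57, 3.14, 3.14, 3.14].

INTERFACE

Orientations are given as a rotation vector (axis times angle).
In Python, from workcell import robot, imaging, order gives the robot as it stands. The module is installed in compiled form; this text tells all that it offers.
- The arm moves only by the shell command python3 -m handwheel 'ROWS' [FORCE]. ROWS is JSON, a list of rows, each an object with "delta_pos": the shift along the world's x, y, z in mm, a list of three; "spin": the turn about the world's z in rad; "grip": the gripper command: -1 is shut, 1 is fully open, values between are in proportion. In form: [{"delta_pos": [x, y, z], "spin": spin, "grip": grip}, ...]. A call has exactly 10 rows; each row shifts and turns the commanded pose from where the row before left it; what a row does not reach is not made up. A row lasts 1/10 s, in which the tool goes at most 50 mm and 8.59 degrees, less where a joint would pass 70% of its speed; a pose out of reach is approached as far as the arm can. A call with a gripper value outside its range is refused whole. The fingers move at their own pace and stop on an object; FORCE is the grip in N (left out, the last holds). Time passes only in rows, so rows that do not move let the fingers close, or fill a call up. It gives the time, the measured TCP pose, the force and the opening at its end, in the units of the state.
- robot.observe(): the state, without advancing time (a new reading comes with each control period).
- imaging.get_image(name): name is "scene" or "top" or "wrist"; returns a dict with "image" (400x640x3 uint8, red, green, blue), "fx", "fy", "cx", "cy" (pixels), "origin" and "orientation" of the camera in the world. Camera axes: x right, y down, z forward; pixel columns grow to the right and rows downward; lengths in m; the calibration is good to about 2 mm. A picture is of the moment at which its call begins. There is no depth.
- order.hand_in(): hands the job in, once; it reports no verdict.
The state is a dict: "clock": time; "joint_positions": joint angles; "qd": joint speeds; "joint_efforts": joint torques, N m; "tool_pos": TCP position; "tcp_rot": TCP orientation; "force": force on the tool from outside, world axes, zero at the start; "ft_torque": the same for the moment, N m; "gripper_width": finger opening in m.
Only numpy, scipy, OpenCV 4.12 (cv2) and the standard library are available. Lean on these libraries where they do the work, as an engineer would, in place of code of your own. Each camera call takes 0.05 s, during which the arm holds its last target.

TASK

Get the sample tumbler ready: draw the drip tray out from under the little bench riser (its orange front tab sticks out, its green tail handle is covered) until the handle is clear, leave it flat on the bench and let go, then take it again by the freed handle and slide it square under the drum, pan centred below the axle, handle towards the robot, and let go. Next turn the free-spinning drum with your fingers on a blue rim until the red plug, which starts on the hidden lower half, stands straight up at the top, and leave the drum at rest there; then screw the plug clockwise until it goes snug. Leave the other things on the bench where they are.

Things in the scene. Friction and masses are not known exactly. Their poses are not given: they have to be found in the camera images.
- stand: fixed white tumbler stand: two posts (34 mm along x, 10 mm thick, 148 mm high, inner faces 78 mm either side of the middle) carry the axle; low feet (10 mm high) outside them; nothing between them on the bench. Origin on the bench straight below the axle's middle; x level, away from the robot's side; y along the axle; z up
- axle (a point): middle of the axle, 125 mm up; axes as the stand's. On it turns the drum: a white barrel 100 mm in diameter, 104 mm long, with a blue hand rim at each end, a disc 150 mm in diameter and 14 mm thick whose middle lies 59 mm either side of the axle's middle, with a yellow stripe at the plug's angle. A rim's top is 200 mm above the bench and can be pinched or rubbed from above
- drum (a joint): turn of the drum about the axle's +y, rad: 0 (or 6.283) with the plug straight up, growing as the top goes towards the stand's +x; no stops; starts between 1.75 and 4.53 (plug on the lower half). The drum weighs about 0.7 kg, is balanced and spins very freely (0.015 N m drag): it coasts when flicked and stays where it is left at rest
- plug_wing (a point): centre of the outer end of the red plug's wing, 88 mm from the axle, midway between the rims. z points outward (up when at the top), x along the wing: a bar 44 mm along x, 12 mm thick along y, 26 mm tall below this point. Clockwise seen from outside it runs lightly for some 0.6 to 1.3 rad, different each time, then the taper bites and resistance climbs; the wing may be snug at any yaw
- bite (a joint): how far the plug's taper has bitten into the port, rad: 0 while the plug runs loosely; it begins to rise at about 0.12 N m of tightening torque and reaches 0.06 at about 0.2 N m, which is snug; it keeps up to 0.1 when let go
- tray: loose aluminium drip tray, about 0.22 kg, 196 mm long: an open pan 100 mm (x) by 84 mm (y) by 14 mm high, its centre at the origin (underside, on the bench), and a flat tail 36 mm wide, 6 mm thick, reaching back to x = -146 mm. x points to the front, away from the tail; z up. It slides on the bench
- tray_tab (a point): middle of the top of the orange front tab, at x = +38 mm on the tray, 28 mm above the bench; the tab is 22 mm along x, 12 mm thick along y, and rises from the pan's floor (so 24 mm can be gripped)
- tray_grip (a point): middle of the top of the green upright tail handle, at x = -128 mm on the tray, 42 mm above the bench; the handle is 34 mm along x, 12 mm thick along y, rising 36 mm from the tail. At the start it is covered by the riser
- riser: fixed low bench riser: white board 120 mm (x) by 170 mm (y), top 87 mm above the bench, 75 mm free below, on two blue side panels (inner faces 77 mm either side); a low wooden box on it reaches 115 mm. Origin on the bench below the board's centre; x points out of the open side where the tray sticks out; the board ends at x = 60 mm
- bottle: bystander: white bottle, 60 mm diameter, 150 mm high, origin under its centre
- beaker: bystander: glass beaker, 70 mm diameter, 90 mm high, origin under its centre
- jar: bystander: amber jar, 66 mm diameter, 85 mm high, origin under its centre
- dish: bystander: stack of clear dishes, 90 mm diameter, 32 mm high, origin under its centre
- slidebox: bystander: green box 90 x 60 x 35 mm, origin under its centre
- mouse: bystander: grey computer mouse, 84 x 52 mm, 30 mm high, origin under its centre

How it is judged:
By the outcome, as a careful person would: the job done as asked, in the order asked, and still so for the second after the job is handed in, with the robot touching nothing.
It also fails if it takes over 72 s, if anything falls off the work surface, if the arm or the gripper's body presses on something with over 40 N, if the wrist force passes 120 N, or if a joint passes its speed limit or range.

## Working session

There is one attempt and no reset: what is moved stays moved. The work goes in short steps, Python scripts to look and compute and a shell command to move; the robot and the scene stay as the last step left them, time stands still between calls to the robot, and variables do not carry over. Pictures are saved under pics/ and viewed, and the job is handed in when it is done.

```bash
mkdir -p pics; ls; python3 - <<'E'
from workcell import robot, imaging
import cv2
print(robot.observe())
for n in ["scene","top","wrist"]:
    d=imaging.get_image(n)
    cv2.imwrite(f"pics/{n}0.png",d["image"][:,:,::-1])
    print(n,d["fx"],d["fy"],d["cx"],d["cy"],d["origin"],d["orientation"])
E
```

```text
pics
{'clock': 0.0, 'joint_positions': array([-1.30358693e+00,  3.00498336e-01,  1.52160253e+00,  1.33205190e-05,
        1.32068529e+00, -6.65602288e-02]), 'qd': array([-0.00154096, -0.00040483,  0.00114984, -0.00057532, -0.00024503,
        0.00020006]), 'joint_efforts': array([ 5.80956475e-04, -5.43504596e+01, -3.61795592e+01, -1.64803864e-04,
        3.98990509e-03,  2.75551720e-06]), 'tool_pos': array([ 0.18014937, -0.51943962,  0.25569728]), 'tcp_rot': array([-1.34802735,  0.96055886, -0.95904251]), 'force': array([ 0.28609741,  0.09957465, -0.15323406]), 'ft_torque': array([-0.02083651, -0.01485851, -0.01750247]), 'gripper_width': 0.08546176620636306}
scene 520.9611438300873 520.9611438300873 314.8415161767778 198.37321324062913 [ 1.62481569 -0.57272228  1.04453097] [-1.95003626 -1.17463375  0.57698013]
top 450.3422290759186 450.3422290759186 321.37330579397445 203.229200201967 [0.39958027 0.03495681 1.64373293] [-2.1490854   2.17188955 -0.16801921]
wrist 321.77458245626315 321.77458245626315 320.98903840752126 200.8667675433503 [ 0.2555169  -0.49359159  0.37388265] [ 2.34277327 -1.66649706 -0.26645861]
```

View pics/scene0.png

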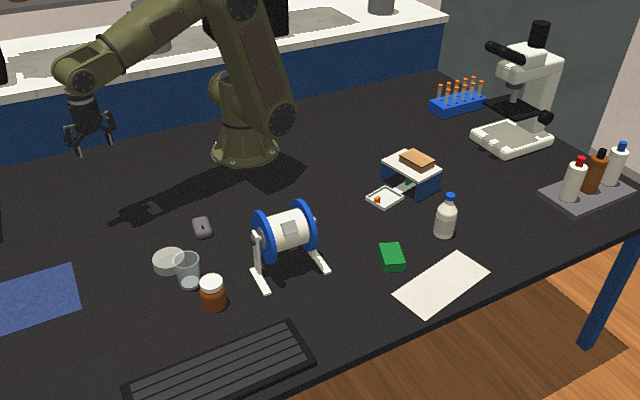

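View pics/top0.png

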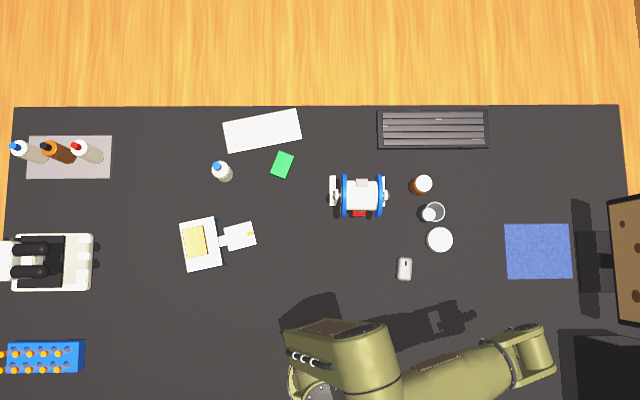

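View pics/wrist0.png

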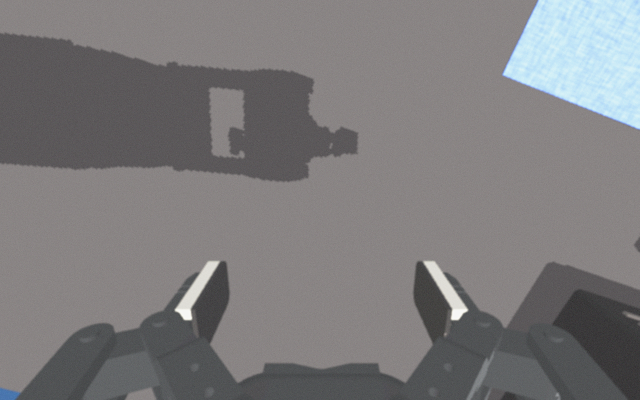

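```bash
cat > h.py <<'E'
from workcell import robot, imaging
import cv2, numpy as np
from scipy.spatial.transform import Rotation as R
def shot(n,name,box=None,s=4):
    d=imaging.get_image(n); im=d["image"][:,:,::-1].copy()
    cv2.imwrite(f"pics/{name}_raw.png",im)
    np.savez(f"pics/{name}.npz",**{k:d[k] for k in d})
    if box:
        x0,y0,x1,y1=box; im=cv2.resize(im[y0:y1,x0:x1],None,fx=s,fy=s,interpolation=cv2.INTER_CUBIC)
    cv2.imwrite(f"pics/{name}.png",im); return d
def ray(d,u,v):
    r=R.from_rotvec(d["orientation"]).apply([(u-d["cx"])/d["fx"],(v-d["cy"])/d["fy"],1]); return r
def plane(d,u,v,z):
    r=ray(d,u,v); o=np.array(d["origin"]); return o+r*(z-o[2])/r[2]
def proj(d,p):
    c=R.from_rotvec(d["orientation"]).inv().apply(np.array(p)-d["origin"]); return c[...,:2]/c[...,2:]*[d["fx"],d["fy"]]+[d["cx"],d["cy"]]
def tool():
    s=robot.observe(); M=R.from_rotvec(s["tcp_rot"]).as_matrix()
    return dict(t=round(float(s["clock"]),2),pos=np.round(s["tool_pos"]*1000,1),jawx=np.round(M[:,0],3),yy=np.round(M[:,1],3),z=np.round(M[:,2],3),F=np.round(s["force"],1),T=np.round(s["ft_torque"],2),w=round(float(s["gripper_width"])*1000,1),q=np.round(s["joint_positions"],2))
E
python3 - <<'E'
from h import *
import cv2
d=shot("top","t1",(170,140,270,280),5)
im=cv2.imread("pics/t1_raw.png")
cv2.imwrite("pics/t1a.png",cv2.resize(im[160:230,320:450],None,fx=6,fy=6,interpolation=cv2.INTER_CUBIC))
print(tool())
E
```

```text
{'t': 0.2, 'pos': array([ 180.2, -519.5,  256. ]), 'jawx': array([ 0.328, -0.945, -0.001]), 'yy': array([-0.   ,  0.001, -1.   ]), 'z': array([0.945, 0.328, 0.   ]), 'F': array([ 0.7, -0.4,  0.4]), 'T': array([ 0.02, -0.02, -0.04]), 'w': 85.6, 'q': array([-1.3 ,  0.3 ,  1.52, -0.  ,  1.32, -0.07])}
```

View pics/t1.png

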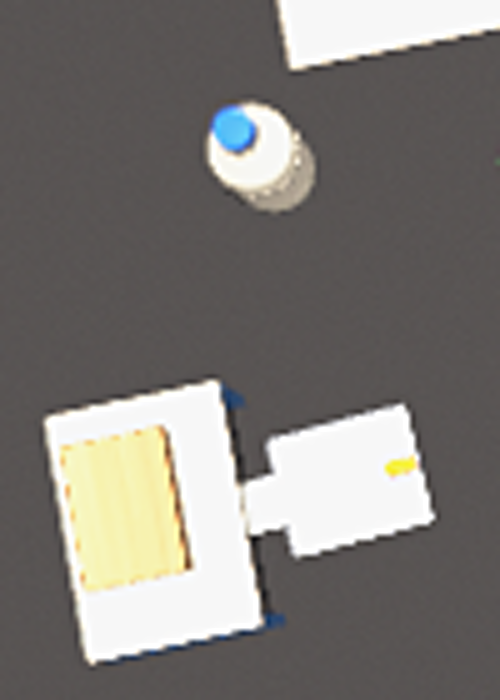

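View pics/t1a.png

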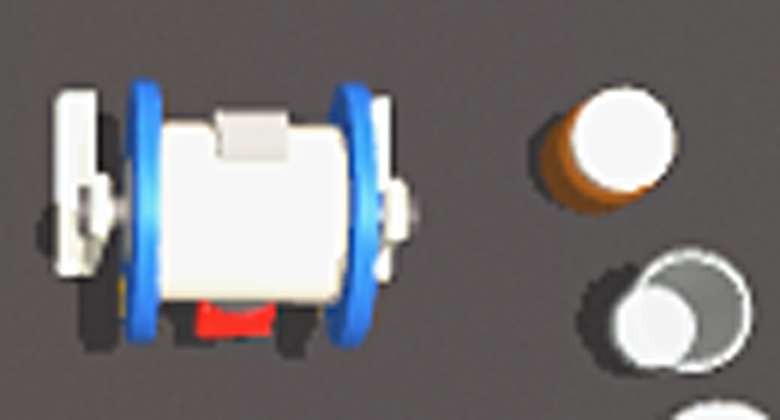

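```bash
python3 - <<'E'
from h import *
d=np.load("pics/t1.npz")
c=lambda x,y:(170+x/5-.4,140+y/5-.4)
def f(l,z):return np.array([plane(d,*c(*p),z)[:2]*1000 for p in l])
P=f([(268,438),(406,405),(435,520),(293,557)],.014)
print("pan",P.round(1),P.mean(0)); 
x=((P[1]+P[2])-(P[0]+P[3]))/2; print("x",x,np.linalg.norm(x),np.arctan2(x[1],x[0]))
y=((P[0]+P[1])-(P[2]+P[3]))/2; print("y",y,np.linalg.norm(y),np.arctan2(-y[0],y[1])) 
print("tab",f([(401,466)],.028))
B=f([(45,415),(220,380),(262,628),(90,662)],.087)
print("riser",B.round(1),B.mean(0)); x=((B[1]+B[2])-(B[0]+B[3]))/2; print(x,np.linalg.norm(x),np.arctan2(x[1],x[0]))
c=lambda x,y:(320+x/6-.4,160+y/6-.4)
A=f([(145,80),(145,343),(355,83),(345,347)],.125);print("rims",A,A.mean(0))
a=(A[0]+A[1]-A[2]-A[3])/2;print(a,np.linalg.norm(a),np.arctan2(-a[0],a[1]))
print("foot",f([(57,92),(97,92),(97,275),(55,275)],.01))
print("plug", f([(196,336),(272,332),(200,305),(274,303)],.1))
E
```

```text
pan [[537.3 356.7]
 [560.2 257.5]
 [476.9 235.9]
 [451.5 337.3]] [506.46743563 296.88115126]
x [  24.14712689 -100.28500119] 103.15117643325007 -1.3345092047090417
y [84.53126982 20.46888143] 86.97419551241339 -1.333223520530269
tab [[515.02136914 258.78102107]]
riser [[548.6 495.7]
 [571.7 376.1]
 [401.2 344.1]
 [379.7 460.1]] [475.29686128 419.01110277]
[  22.31017177 -117.84697587] 119.94020796652882 -1.3836958295067145
rims [[ 710.67942111  -74.90523523]
 [ 559.18249232  -72.09027534]
 [ 707.97063169 -195.54061598]
 [ 555.79180886 -185.43020484]] [ 633.4060885  -131.99158285]
[  3.04973644 116.98765512] 117.02739996785643 -0.026062971011792366
foot [[727.13951712 -28.83187861]
 [726.94221329 -53.48344945]
 [613.26334068 -51.64444038]
 [613.50280002 -26.00005349]]
plug [[ 565.56837411 -103.30094959]
 [ 567.45517289 -147.17058197]
 [ 583.50400177 -105.98883145]
 [ 584.25687253 -148.74556282]]
```

```bash
cat > model.py <<'E'
from h import *
def pose(x,y,a):
    return lambda P:(np.asarray(P,float)@np.array([[np.cos(a),np.sin(a),0],[-np.sin(a),np.cos(a),0],[0,0,1]]))+[x,y,0]
def box(x0,x1,y0,y1,z0,z1):
    v=np.array([[x,y,z] for x in(x0,x1) for y in(y0,y1) for z in (z0,z1)])
    return [(v[i],v[j]) for i in range(8) for j in range(i+1,8) if bin(i^j).count("1")==1]
def circ(y,r,z=125):
    t=np.linspace(0,2*np.pi,41); p=np.c_[r*np.cos(t),0*t+y,z+r*np.sin(t)]; return list(zip(p[:-1],p[1:]))
STAND=box(-17,17,78,88,0,148)+box(-17,17,-88,-78,0,148)+circ(66,75)+circ(52,75)+circ(-66,75)+circ(-52,75)
TRAY=box(-50,50,-42,42,0,14)+box(27,49,-6,6,4,28)+box(-146,-50,-18,18,0,6)+box(-145,-111,-6,6,6,42)
RISER=box(-60,60,-85,85,75,87)+box(-60,60,-85,-77,0,75)+box(-60,60,77,85,0,75)
def draw(im,d,segs,T,col,bx,s):
    for a,b in segs:
        p=proj(d,T([a,b])/1000); p=((p-[bx[0],bx[1]]+.5)*s).astype(int)
        cv2.line(im,tuple(map(int,p[0])),tuple(map(int,p[1])),col,1,cv2.LINE_AA)
def overlay(name,out,bx,s,items):
    d=np.load(f"pics/{name}.npz"); im=d["image"][:,:,::-1].copy()
    im=cv2.resize(im[bx[1]:bx[3],bx[0]:bx[2]],None,fx=s,fy=s,interpolation=cv2.INTER_CUBIC)
    for segs,T,col in items: draw(im,d,segs,T,col,bx,s)
    cv2.imwrite(f"pics/{out}.png",im)
E
python3 - <<'E'
from model import *
shot("scene","s1")
it=[(STAND,pose(633.4,-132,-.026),(0,255,0)),(TRAY,pose(506.5,296.9,-1.334),(0,200,0)),(RISER,pose(475.3,419,-1.384),(255,0,255))]
overlay("s1","o1",(230,140,450,300),3.6,it)
overlay("t1","o2",(170,150,400,280),3.4,it)
E
```

```text
(no output)
```

View pics/o1.png

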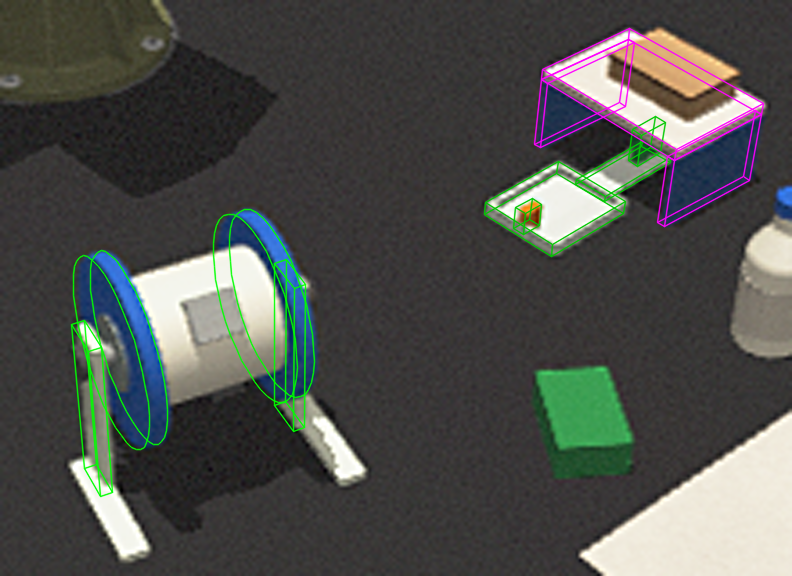

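View pics/o2.png

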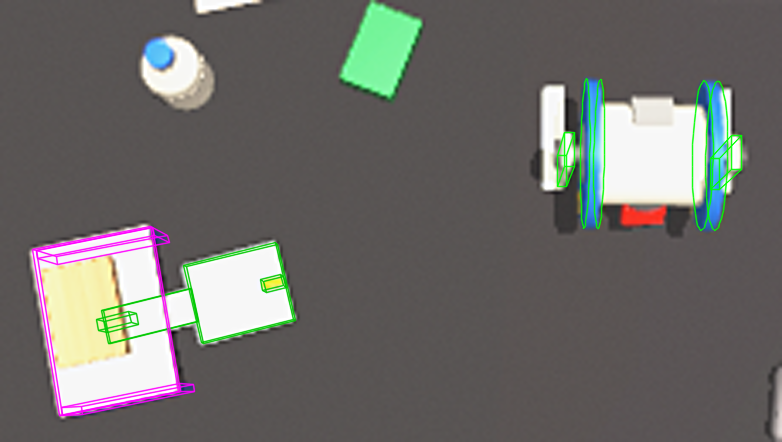

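```bash
cat > fit.py <<'E'
from model import *
from scipy.optimize import minimize
def hull(m,d,P,val,bx,s):
    p=proj(d,P/1000); p=((p-[bx[0],bx[1]]+.5)*s-.5)
    h=cv2.convexHull(np.round(p*16).astype(np.int32)); cv2.fillConvexPoly(m,h,val,shift=4)
def ring(y0,y1,r):
    t=np.linspace(0,2*np.pi,60); return np.vstack([np.c_[r*np.cos(t),0*t+y,125+r*np.sin(t)] for y in (y0,y1)])
bxp=lambda x0,x1,y0,y1,z0,z1:np.array([[x,y,z] for x in(x0,x1) for y in(y0,y1) for z in (z0,z1)],float)
def render(d,T,bx,s,order):
    m=np.zeros(((bx[3]-bx[1])*s,(bx[2]-bx[0])*s),np.uint8)
    parts={-2:(bxp(-17,17,-88,-78,0,148),0),-1:(ring(-66,-52,75),255),0:(ring(-52,52,50),0),1:(ring(52,66,75),255),2:(bxp(-17,17,78,88,0,148),0)}
    for k in order: hull(m,d,T(parts[k][0]),parts[k][1],bx,s)
    return cv2.resize(m,None,fx=1/s,fy=1/s,interpolation=cv2.INTER_AREA).astype(float)/255
def blue(d,bx):
    h=cv2.cvtColor(d["image"],cv2.COLOR_RGB2HSV)[bx[1]:bx[3],bx[0]:bx[2]]
    return ((h[...,0]>98)&(h[...,0]<122)&(h[...,1]>110)&(h[...,2]>50)).astype(float)
if __name__=="__main__":
    ds=np.load("pics/s1.npz");dt=np.load("pics/t1.npz")
    ds={k:ds[k] for k in ds}; dt={k:dt[k] for k in dt}
    V=[(ds,(240,190,335,275),(2,1,0,-1,-2)),(dt,(320,165,400,225),(-2,-1,0,1,2))]
    M=[cv2.GaussianBlur(blue(d,b),(0,0),1) for d,b,_ in V]
    print([m.sum() for m in M])
    def E(p,w):
        T=pose(633+p[0],-132+p[1],p[2]/100)
        return sum(wi*((cv2.GaussianBlur(render(d,T,b,4,o),(0,0),1)-m)**2).sum()/m.sum() for wi,(d,b,o),m in zip(w,V,M))
    for w in [(1,1),(1,0),(0,1)]:
        best=min((minimize(E,x0,args=(w,),method="Nelder-Mead",options=dict(initial_simplex=[np.array(x0)+v for v in ([0,0,0],[4,0,0],[0,4,0],[0,0,4])])) for x0 in ([0,0,0],[3,3,-5],[0,0,8])),key=lambda r:r.fun)
        print(w,best.x+[633,-132,0],best.fun)
E
python3 fit.py
```

```text
[np.float64(1206.0), np.float64(428.0)]
(1, 1) [ 633.703772   -129.43406189   -3.16675539] 0.20741898350346505
(1, 0) [ 633.48626206 -128.34649439   -4.04679719] 0.08524269243794615
(0, 1) [ 632.98383492 -129.90968054   -3.25680333] 0.11501698978317086
```

```bash
python3 - <<'E'
from model import *
d=np.load("pics/t1.npz")
for n,u,v,z in [("mouse",404,268,.03),("dish",440,240,.03),("beaker",433,212,.09),("slidebox",282,165,.035),("bottle",220,170,.15)]:print(n,plane(d,u,v,z)*1000)
T=pose(506.5,296.9,-1.334);print(T([[34,0,0],[34+140,0,0],[-128,0,0],[12,0,0]]))
ds=np.load("pics/s1.npz")
it=[(STAND,pose(633.4,-129.3,-.034),(0,255,0)),(TRAY,T,(0,200,0))]
overlay("s1","o3",(240,150,440,280),4,it)
E
```

```text
mouse [ 383.75533985 -290.04681857   30.        ]
dish [ 481.8104226  -423.61029838   30.        ]
beaker [ 576.51606402 -386.64667501   90.        ]
slidebox [760.32342424 143.24074739  35.        ]
bottle [718.92085592 343.95422286 150.        ]
[[514.47604512 263.84878665   0.        ]
 [547.31858387 127.75555519   0.        ]
 [476.472536   421.32809733   0.        ]
 [509.31507475 285.23486588   0.        ]]
```

View pics/o3.png

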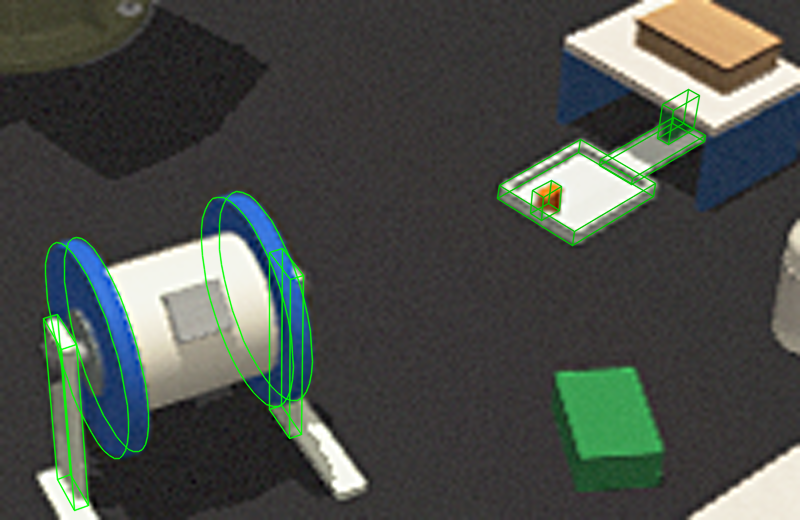

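```bash
python3 -m handwheel '[{"delta_pos":[16.7,39.2,0],"spin":0.074,"grip":0},{"delta_pos":[16.7,39.2,0],"spin":0.074,"grip":0},{"delta_pos":[16.7,39.2,0],"spin":0.074,"grip":0},{"delta_pos":[16.7,39.2,0],"spin":0.074,"grip":0},{"delta_pos":[16.7,39.2,0],"spin":0.074,"grip":0},{"delta_pos":[16.7,39.2,0],"spin":0.074,"grip":0},{"delta_pos":[16.7,39.2,0],"spin":0.074,"grip":0},{"delta_pos":[16.7,39.2,0],"spin":0.074,"grip":0},{"delta_pos":[16.7,39.2,0],"spin":0.074,"grip":0},{"delta_pos":[16.7,39.2,0],"spin":0.074,"grip":0}]' 40
python3 -m handwheel '[{"delta_pos":[16.7,39.2,-16],"spin":0.074,"grip":-0.05},{"delta_pos":[16.7,39.2,-16],"spin":0.074,"grip":-0.05},{"delta_pos":[16.7,39.2,-16],"spin":0.074,"grip":-0.05},{"delta_pos":[16.7,39.2,-16],"spin":0.074,"grip":-0.05},{"delta_pos":[16.7,39.2,-16],"spin":0.074,"grip":-0.05},{"delta_pos":[16.7,39.2,-16],"spin":0.074,"grip":-0.05},{"delta_pos":[16.7,39.2,-16],"spin":0.074,"grip":-0.05},{"delta_pos":[16.7,39.2,-16],"spin":0.074,"grip":-0.05},{"delta_pos":[16.7,39.2,-16],"spin":0.074,"grip":-0.05},{"delta_pos":[16.7,39.2,-16],"spin":0.074,"grip":-0.05}]'
python3 -c "
from h import *
print(tool()); d=shot('wrist','w2'); print(tool())"
```

```text
clock: 1.25
tool_pos: [0.3475, -0.126, 0.2565]
tcp_rot: [-1.536, 0.387, -0.388]
force: [1.7, -0.2, 0.1]
gripper_width: 0.0429
clock: 2.25
tool_pos: [0.5145, 0.2662, 0.0954]
tcp_rot: [-1.562, -0.193, 0.193]
force: [1.1, -0.5, 0.4]
gripper_width: 0.0406
{'t': 2.25, 'pos': array([514.5, 266.2,  95.4]), 'jawx': array([ 0.97 ,  0.244, -0.   ]), 'yy': array([-0., -0., -1.]), 'z': array([-0.244,  0.97 , -0.   ]), 'F': array([ 1.1, -0.5,  0.4]), 'T': array([-0.03, -0.  ,  0.02]), 'w': 40.6, 'q': array([ 0.41,  0.54,  1.58, -0.  ,  1.02,  0.17])}
{'t': 2.3, 'pos': array([514.9, 270.2,  92.3]), 'jawx': array([ 0.968,  0.25 , -0.002]), 'yy': array([-0.002, -0.   , -1.   ]), 'z': array([-0.25 ,  0.968,  0.   ]), 'F': array([-3.1,  3.8, -3. ]), 'T': array([0.11, 0.08, 0.02]), 'w': 40.3, 'q': array([0.42, 0.55, 1.57, 0.  , 1.02, 0.17])}
```

View pics/w2.png

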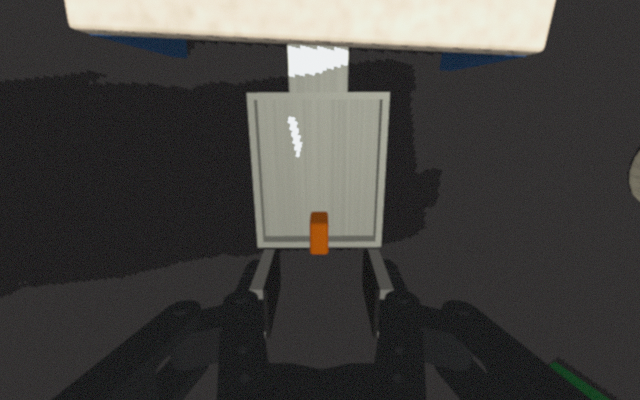

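```bash
python3 -m handwheel '[{"delta_pos":[0,0,-10],"spin":0,"grip":-0.05},{"delta_pos":[0,0,-18],"spin":0,"grip":-0.05},{"delta_pos":[0,0,-18],"spin":0,"grip":-0.05},{"delta_pos":[0,0,-12],"spin":0,"grip":-0.05},{"delta_pos":[0,0,-6],"spin":0,"grip":-0.05},{"delta_pos":[0,0,0],"spin":0,"grip":-0.4},{"delta_pos":[0,0,0],"spin":0,"grip":-1},{"delta_pos":[0,0,0],"spin":0,"grip":-1},{"delta_pos":[0,0,0],"spin":0,"grip":-1},{"delta_pos":[0,0,0],"spin":0,"grip":-1}]' 40
python3 -c "
from h import *
print(tool()); d=shot('scene','s3',(330,120,480,230),5)"
```

```text
clock: 3.3
tool_pos: [0.5146, 0.2644, 0.0331]
tcp_rot: [-1.562, -0.192, 0.19]
force: [-1.1, -2.0, 7.0]
gripper_width: 0.0111
{'t': 3.3, 'pos': array([514.6, 264.4,  33.1]), 'jawx': array([0.971, 0.241, 0.001]), 'yy': array([ 0.001,  0.   , -1.   ]), 'z': array([-0.241,  0.971, -0.   ]), 'F': array([-1.1, -2. ,  7. ]), 'T': array([-0.45,  0.3 ,  0.04]), 'w': 11.1, 'q': array([ 0.41,  0.64,  1.61, -0.  ,  0.9 ,  0.17])}
```

View pics/s3.png

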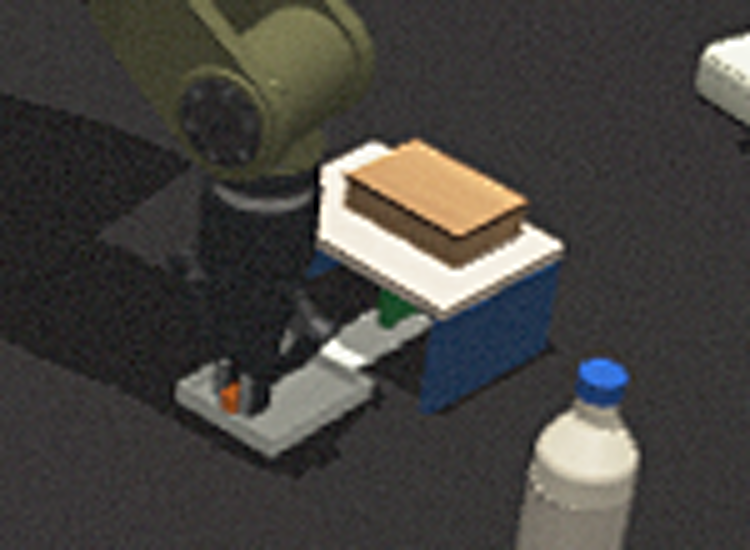

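```bash
python3 -m handwheel '[{"delta_pos":[1.2,-5,0.5],"spin":0,"grip":-1},{"delta_pos":[2.4,-10,0],"spin":0,"grip":-1},{"delta_pos":[4.1,-17,0],"spin":0,"grip":-1},{"delta_pos":[4.8,-20,0],"spin":0,"grip":-1},{"delta_pos":[4.8,-20,0],"spin":0,"grip":-1},{"delta_pos":[4.8,-20,0],"spin":0,"grip":-1},{"delta_pos":[4.8,-20,0],"spin":0,"grip":-1},{"delta_pos":[4.1,-17,0],"spin":0,"grip":-1},{"delta_pos":[2.4,-10,0],"spin":0,"grip":-1},{"delta_pos":[0,0,0],"spin":0,"grip":-1}]'
python3 -m handwheel '[{"delta_pos":[0,0,0],"spin":0,"grip":-1},{"delta_pos":[0,0,0],"spin":0,"grip":-0.5},{"delta_pos":[0,0,0],"spin":0,"grip":-0.3},{"delta_pos":[0,0,0],"spin":0,"grip":-0.2},{"delta_pos":[0,0,15],"spin":0,"grip":-0.2},{"delta_pos":[0,0,25],"spin":0,"grip":-0.2},{"delta_pos":[0,0,25],"spin":0,"grip":-0.2},{"delta_pos":[-5,20,15],"spin":0,"grip":-0.2},{"delta_pos":[-10,40,0],"spin":0,"grip":-0.2},{"delta_pos":[-5,20,0],"spin":0,"grip":-0.2}]'
python3 -c "
from h import *
print(tool()); d=shot('wrist','w4');shot('scene','s4',(330,120,480,230),5)"
```

```text
clock: 4.35
tool_pos: [0.5481, 0.1238, 0.0331]
tcp_rot: [-1.563, -0.19, 0.189]
force: [1.0, -5.7, 5.2]
gripper_width: 0.011
clock: 5.35
tool_pos: [0.5272, 0.2076, 0.1146]
tcp_rot: [-1.562, -0.193, 0.19]
force: [0.2, -0.7, -0.1]
gripper_width: 0.0342
{'t': 5.35, 'pos': array([527.2, 207.6, 114.6]), 'jawx': array([0.97 , 0.241, 0.002]), 'yy': array([ 0.002,  0.001, -1.   ]), 'z': array([-0.241,  0.97 ,  0.   ]), 'F': array([ 0.2, -0.7, -0.1]), 'T': array([ 0.05,  0.01, -0.03]), 'w': 34.2, 'q': array([0.31, 0.49, 1.61, 0.  , 1.04, 0.07])}
```

View pics/s4.png

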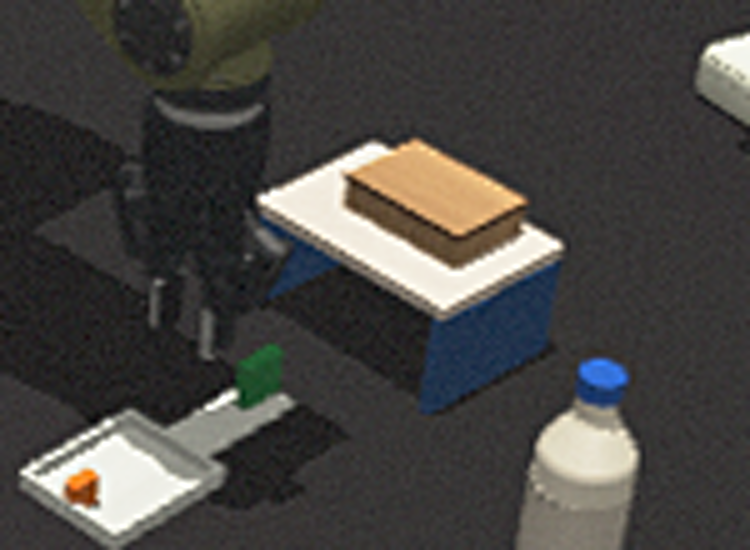

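View pics/w4.png

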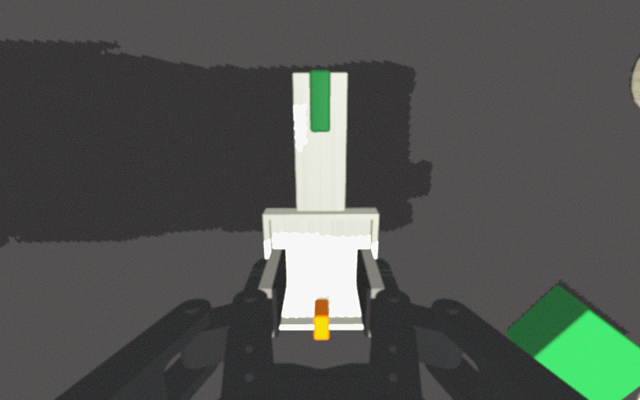

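```bash
python3 - <<'E'
from model import *
d=np.load("pics/w4.npz");d={k:d[k] for k in d}
for p in [(311,71),(329,71),(311,131),(330,131)]: print(plane(d,*p,.042)*1000)
T=pose(547.9-34*.235,125.5+34*.972,-1.334)
print(T([[-128,0,0],[0,0,0]]))
overlay("s4","o4",(330,120,480,230),5,[(TRAY,T,(0,0,255))])
overlay("w4","o4w",(0,0,640,400),1,[(TRAY,T,(0,0,255))])
E
```

```text
[500.0235851  296.30401234  42.        ]
[509.64896795 298.70022005  42.        ]
[507.56191476 264.72211056  42.        ]
[518.2950319  267.39040719  42.        ]
[[509.882536   282.97609733   0.        ]
 [539.91       158.548        0.        ]]
```

View pics/o4.png

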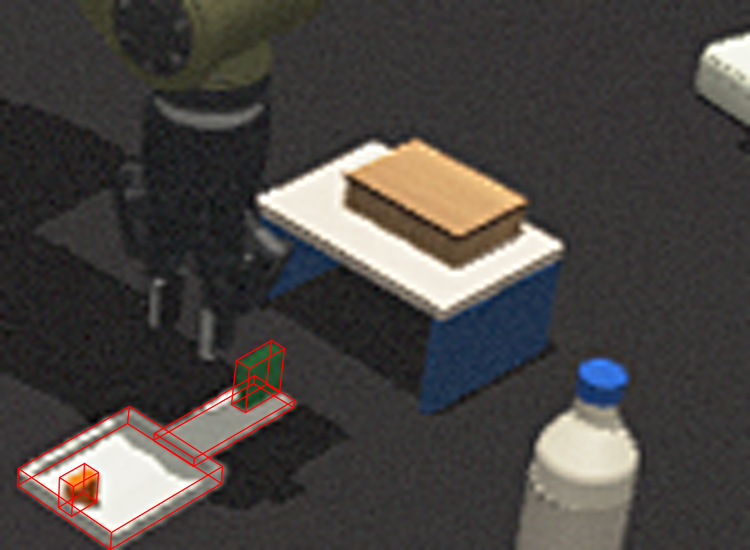

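View pics/o4w.png

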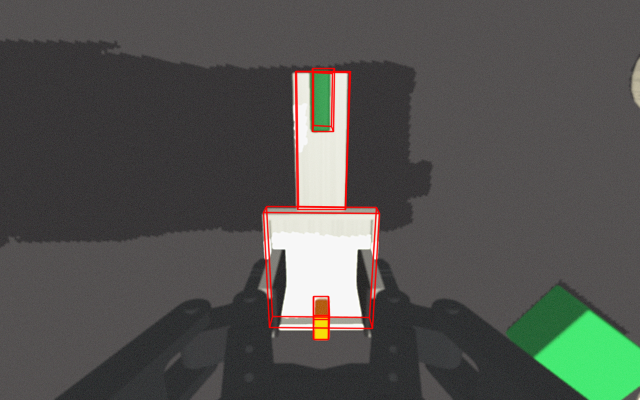

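```bash
python3 -m handwheel '[{"delta_pos":[-4.2,17.5,0],"spin":0,"grip":-0.2},{"delta_pos":[-7,30,0],"spin":0,"grip":-0.2},{"delta_pos":[-5,22,-8],"spin":0,"grip":-0.2},{"delta_pos":[-2,8,-16],"spin":0,"grip":-0.2},{"delta_pos":[0,0,-20],"spin":0,"grip":-0.2},{"delta_pos":[0,0,-18],"spin":0,"grip":-0.2},{"delta_pos":[0,0,-10],"spin":0,"grip":-0.2},{"delta_pos":[0,0,-4],"spin":0,"grip":-0.4},{"delta_pos":[0,0,0],"spin":0,"grip":-0.7},{"delta_pos":[0,0,0],"spin":0,"grip":-1}]' 45
python3 -m handwheel '[{"delta_pos":[0,0,0],"spin":0,"grip":-1},{"delta_pos":[0,0,0],"spin":0,"grip":-1},{"delta_pos":[0,0,0],"spin":0,"grip":-1},{"delta_pos":[-2,-8,0],"spin":0,"grip":-1},{"delta_pos":[-4,-16,0],"spin":0.04,"grip":-1},{"delta_pos":[-6,-20,0],"spin":0.08,"grip":-1},{"delta_pos":[-8,-22,0],"spin":0.1,"grip":-1},{"delta_pos":[-8,-22,0],"spin":0.1,"grip":-1},{"delta_pos":[-8,-22,0],"spin":0.1,"grip":-1},{"delta_pos":[-8,-22,0],"spin":0.1,"grip":-1}]' 45
python3 -c "
from h import *
print(tool()); d=shot('wrist','w5')"
```

```text
clock: 6.45
tool_pos: [0.5097, 0.2827, 0.0373]
tcp_rot: [-1.562, -0.191, 0.19]
force: [0.0, 0.6, -2.2]
gripper_width: 0.0111
clock: 7.45
tool_pos: [0.4648, 0.1497, 0.0369]
tcp_rot: [-1.486, -0.6, 0.6]
force: [0.2, 1.1, -0.6]
gripper_width: 0.0115
{'t': 7.45, 'pos': array([464.8, 149.7,  36.9]), 'jawx': array([0.72 , 0.694, 0.   ]), 'yy': array([ 0.,  0., -1.]), 'z': array([-0.694,  0.72 , -0.   ]), 'F': array([ 0.2,  1.1, -0.6]), 'T': array([0.19, 0.04, 0.04]), 'w': 11.5, 'q': array([ 0.24,  0.48,  1.87,  0.  ,  0.8 , -0.53])}
```

View pics/w5.png

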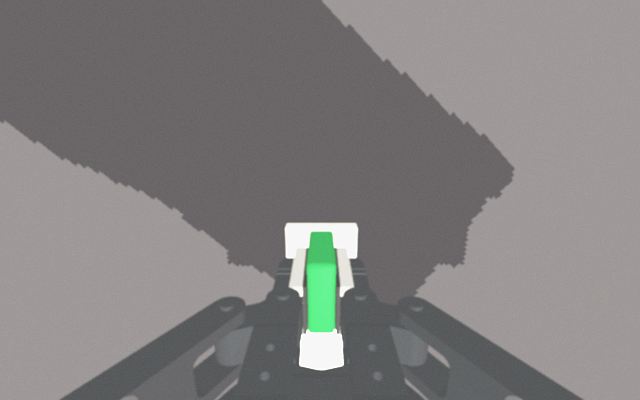

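```bash
python3 -m handwheel '[{"delta_pos":[-10,-20,0],"spin":0.06,"grip":-1},{"delta_pos":[-10,-20,0],"spin":0.06,"grip":-1},{"delta_pos":[-10,-22,0],"spin":0.06,"grip":-1},{"delta_pos":[-10,-22,0],"spin":0.06,"grip":-1},{"delta_pos":[-6,-22,0],"spin":0.06,"grip":-1},{"delta_pos":[-4,-22,0],"spin":0.06,"grip":-1},{"delta_pos":[-2,-22,0],"spin":0.06,"grip":-1},{"delta_pos":[0,-22,0],"spin":0.06,"grip":-1},{"delta_pos":[0,-22,0],"spin":0.06,"grip":-1},{"delta_pos":[0,-22,0],"spin":0.06,"grip":-1}]'
python3 -m handwheel '[{"delta_pos":[0,-22,0],"spin":0.06,"grip":-1},{"delta_pos":[0,-20,0],"spin":0.06,"grip":-1},{"delta_pos":[0,-12,0],"spin":0.054,"grip":-1},{"delta_pos":[0,-3,0],"spin":0,"grip":-1},{"delta_pos":[0,0,0],"spin":0,"grip":-1},{"delta_pos":[4,0,0],"spin":0,"grip":-1},{"delta_pos":[6,0,0],"spin":0,"grip":-1},{"delta_pos":[6,0,0],"spin":0,"grip":-1},{"delta_pos":[4,0,0],"spin":0,"grip":-1},{"delta_pos":[0,0,0],"spin":0,"grip":-1}]'
python3 -c "
from h import *
print(tool()); d=shot('scene','s6',(170,120,370,270),4);shot('top','t6',(300,140,460,290),5)"
```

```text
clock: 8.5
tool_pos: [0.4133, -0.066, 0.0369]
tcp_rot: [-1.3, -1.056, 1.056]
force: [0.9, 0.6, -1.1]
gripper_width: 0.0113
clock: 9.5
tool_pos: [0.4341, -0.122, 0.0368]
tcp_rot: [-1.225, -1.185, 1.184]
force: [2.0, -0.6, 0.6]
gripper_width: 0.0112
{'t': 9.5, 'pos': array([ 434.1, -122. ,   36.8]), 'jawx': array([ 0.034,  0.999, -0.   ]), 'yy': array([ 0.001, -0.   , -1.   ]), 'z': array([-0.999,  0.034, -0.001]), 'F': array([ 2. , -0.6,  0.6]), 'T': array([ 0.14, -0.23,  0.1 ]), 'w': 11.2, 'q': array([-0.36,  0.41,  1.97,  0.  ,  0.76, -1.89])}
```

View pics/s6.png

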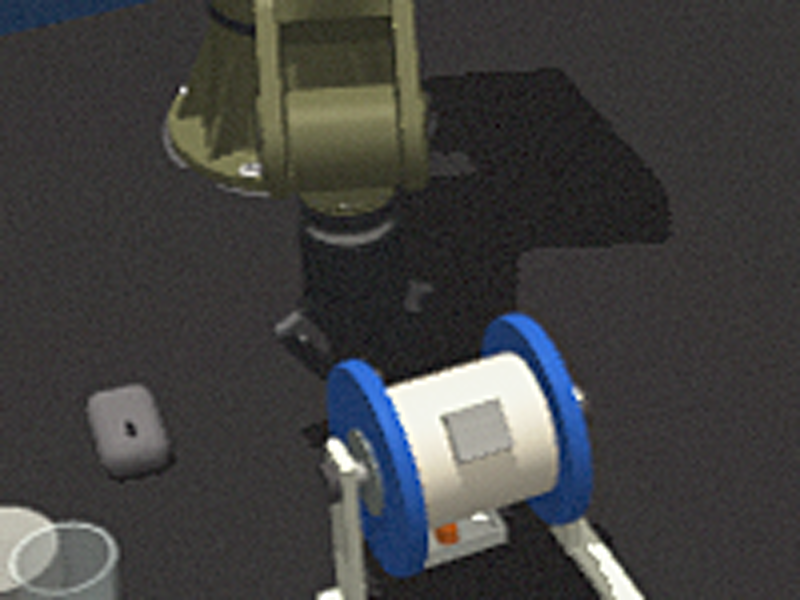

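View pics/t6.png

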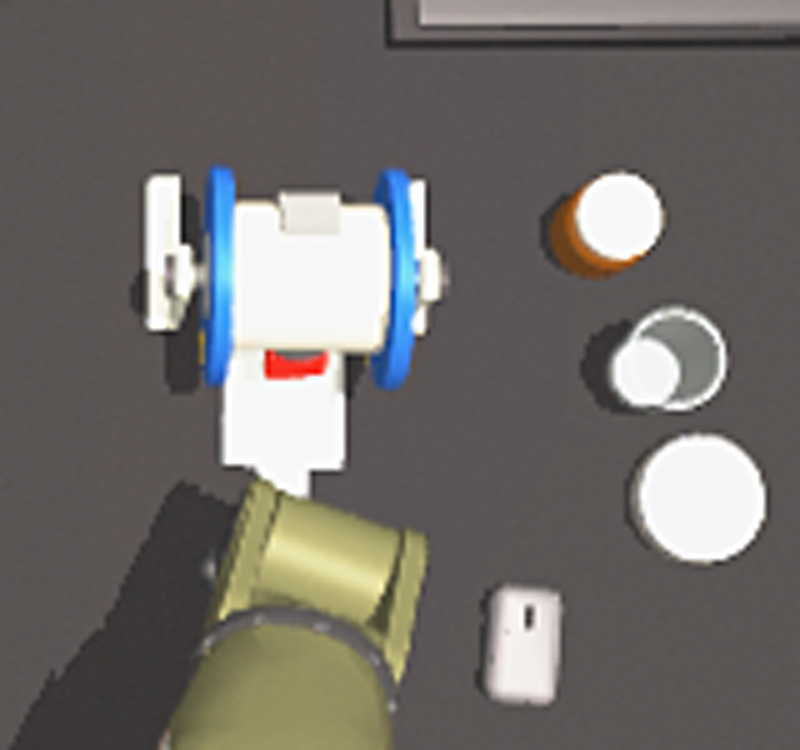

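```bash
python3 - <<'E'
from model import *
T=pose(434.1+127.9,-122-4.35,-.034)
it=[(TRAY,T,(0,0,255)),(STAND,pose(633.4,-129.3,-.034),(0,255,0))]
overlay("t6","o6",(300,140,460,290),5,it)
E
```

```text
(no output)
```

View pics/o6.png

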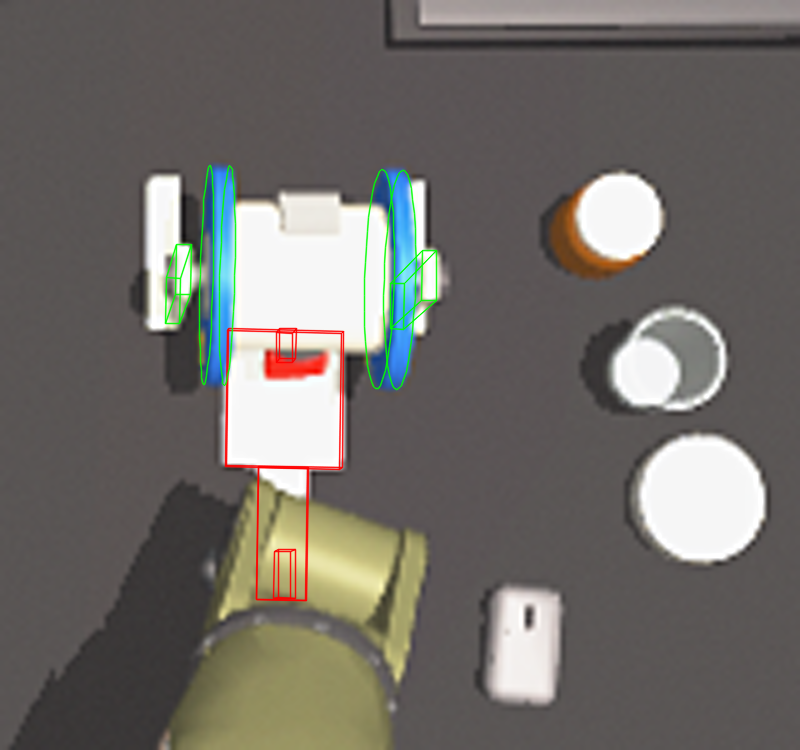

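```bash
python3 -m handwheel '[{"delta_pos":[4,-0.1,0],"spin":0,"grip":-1},{"delta_pos":[8,-0.3,0],"spin":0,"grip":-1},{"delta_pos":[11,-0.4,0],"spin":0,"grip":-1},{"delta_pos":[13,-0.5,0],"spin":0,"grip":-1},{"delta_pos":[13,-0.5,0],"spin":0,"grip":-1},{"delta_pos":[11,-0.4,0],"spin":0,"grip":-1},{"delta_pos":[8,-0.3,0],"spin":0,"grip":-1},{"delta_pos":[4,-0.1,0],"spin":0,"grip":-1},{"delta_pos":[0,0,0],"spin":0,"grip":-1},{"delta_pos":[0,0,0],"spin":0,"grip":-1}]'
python3 -c "
from h import *
print(tool()); d=shot('scene','s7',(220,170,350,280),6);shot('top','t7',(300,140,460,290),5)
from model import *
T=pose(633.4,-129.3,-.034)
it=[(TRAY,T,(0,0,255)),(STAND,T,(0,255,0))]
overlay('t7','o7',(300,140,460,290),5,it)
overlay('s7','o7s',(220,170,350,280),6,it)
"
```

```text
clock: 10.6
tool_pos: [0.5057, -0.1248, 0.0368]
tcp_rot: [-1.226, -1.185, 1.184]
force: [2.5, 0.2, 0.0]
gripper_width: 0.0113
{'t': 10.6, 'pos': array([ 505.7, -124.8,   36.8]), 'jawx': array([ 0.034,  0.999, -0.   ]), 'yy': array([ 0.001, -0.   , -1.   ]), 'z': array([-0.999,  0.034, -0.001]), 'F': array([2.5, 0.2, 0. ]), 'T': array([ 0.06, -0.32,  0.01]), 'w': 11.3, 'q': array([-0.31,  0.53,  1.77,  0.  ,  0.83, -1.85])}
```

View pics/o7.png

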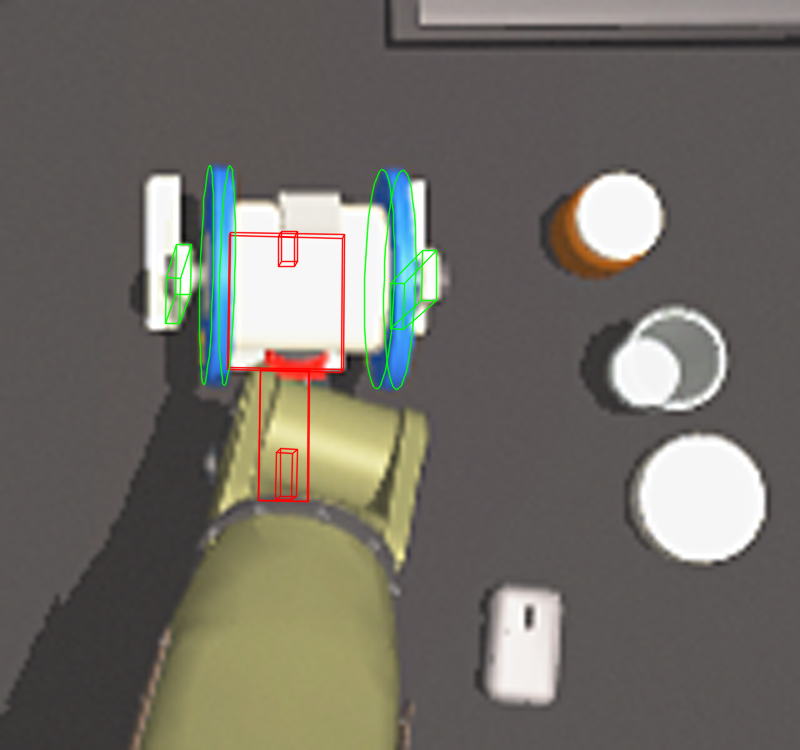

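View pics/o7s.png

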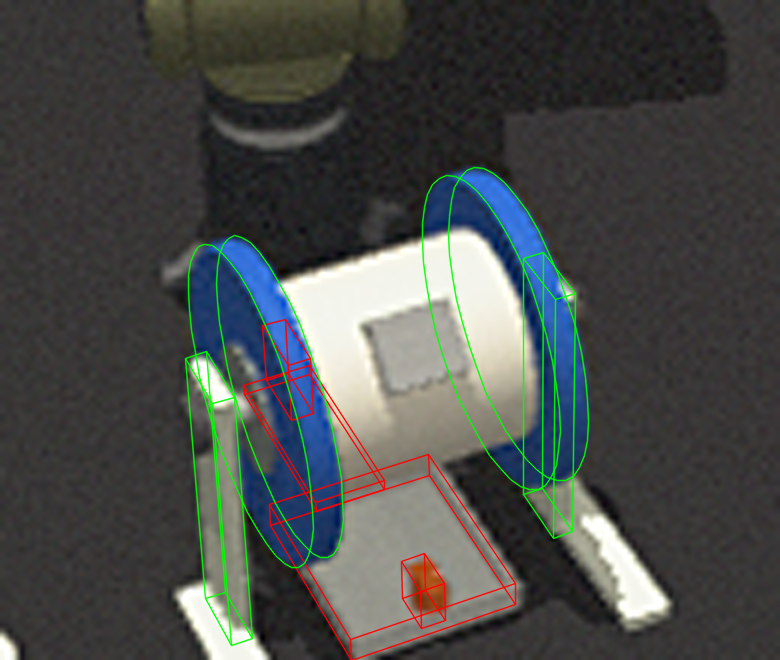

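```bash
python3 -m handwheel '[{"delta_pos":[0,0,0],"spin":0,"grip":-0.6},{"delta_pos":[0,0,0],"spin":0,"grip":-0.34},{"delta_pos":[0,0,0],"spin":0,"grip":-0.34},{"delta_pos":[0,0,15],"spin":0,"grip":-0.34},{"delta_pos":[0,0,30],"spin":0,"grip":-0.34},{"delta_pos":[-5,0,40],"spin":0,"grip":-0.34},{"delta_pos":[-5,5,40],"spin":0,"grip":-0.34},{"delta_pos":[0,15,40],"spin":0,"grip":-0.34},{"delta_pos":[15,15,40],"spin":0,"grip":-0.34},{"delta_pos":[30,10,10],"spin":0,"grip":-0.34}]' 30
python3 -m handwheel '[{"delta_pos":[30,5.6,0],"spin":0,"grip":-0.34},{"delta_pos":[25,5,0],"spin":0,"grip":-0.34},{"delta_pos":[8,0,0],"spin":0,"grip":-0.34},{"delta_pos":[0,0,-10],"spin":0,"grip":-0.34},{"delta_pos":[0,0,-14],"spin":0,"grip":-0.34},{"delta_pos":[0,0,-15],"spin":0,"grip":-0.34},{"delta_pos":[0,0,-10],"spin":0,"grip":-0.34},{"delta_pos":[0,0,-2],"spin":0,"grip":-0.34},{"delta_pos":[0,0,0],"spin":0,"grip":-0.34},{"delta_pos":[0,0,0],"spin":0,"grip":-0.34}]'
python3 -c "
from h import *
print(tool()); d=shot('scene','s8',(220,170,350,280),6);shot('top','t8',(300,140,460,290),5);shot('wrist','w8')
"
```

```text
clock: 11.7
tool_pos: [0.5411, -0.0792, 0.2571]
tcp_rot: [-1.231, -1.188, 1.182]
force: [-0.6, -0.6, -0.9]
gripper_width: 0.0282
clock: 12.7
tool_pos: [0.6035, -0.0692, 0.2014]
tcp_rot: [-1.226, -1.185, 1.184]
force: [0.0, 0.8, -0.2]
gripper_width: 0.0282
{'t': 12.7, 'pos': array([603.5, -69.2, 201.4]), 'jawx': array([ 0.034,  0.999, -0.   ]), 'yy': array([ 0.001, -0.   , -1.   ]), 'z': array([-0.999,  0.034, -0.001]), 'F': array([ 0. ,  0.8, -0.2]), 'T': array([-0.  , -0.  ,  0.02]), 'w': 28.2, 'q': array([-0.17,  0.47,  1.41, -0.  ,  1.25, -1.71])}
```

View pics/s8.png

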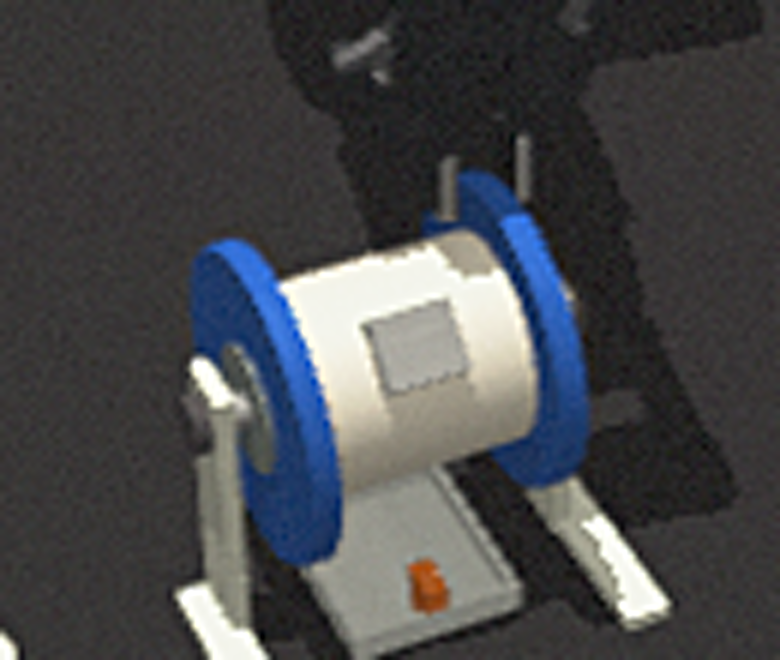

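View pics/w8.png

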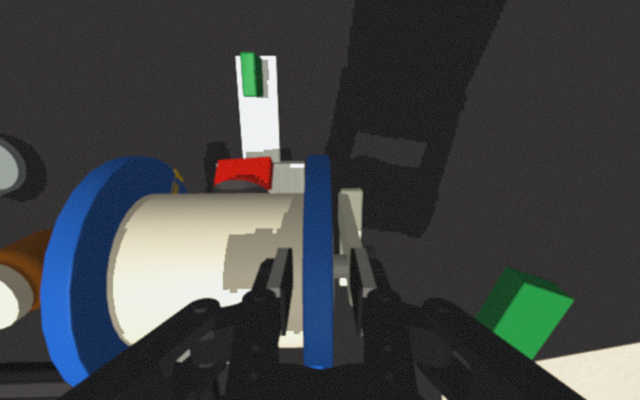

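```bash
python3 -m handwheel '[{"delta_pos":[0,0,0],"spin":0,"grip":-0.7},{"delta_pos":[0,0,0],"spin":0,"grip":-1},{"delta_pos":[0,0,0],"spin":0,"grip":-1},{"delta_pos":[0,0,0],"spin":0,"grip":-1},{"delta_pos":[0,0,0],"spin":0,"grip":-1},{"delta_pos":[2.3,-0.1,1.3],"spin":0,"grip":-1},{"delta_pos":[6,-0.2,3.1],"spin":0,"grip":-1},{"delta_pos":[7.5,-0.3,2.8],"spin":0,"grip":-1},{"delta_pos":[8.5,-0.3,2],"spin":0,"grip":-1},{"delta_pos":[8.6,-0.3,0.9],"spin":0,"grip":-1}]' 30
python3 -m handwheel '[{"delta_pos":[8.7,-0.3,-0.2],"spin":0,"grip":-1},{"delta_pos":[8.6,-0.3,-1.3],"spin":0,"grip":-1},{"delta_pos":[7.7,-0.3,-2.2],"spin":0,"grip":-1},{"delta_pos":[6.2,-0.2,-2.6],"spin":0,"grip":-1},{"delta_pos":[4.8,-0.2,-2.5],"spin":0,"grip":-1},{"delta_pos":[2.3,-0.1,-1.3],"spin":0,"grip":-1},{"delta_pos":[0,0,0],"spin":0,"grip":-1},{"delta_pos":[0,0,0],"spin":0,"grip":-1},{"delta_pos":[0,0,0],"spin":0,"grip":-1},{"delta_pos":[0,0,0],"spin":0,"grip":-1}]' 30
python3 -c "
from h import *
print(tool()); d=shot('scene','s9',(220,170,350,280),6);shot('top','t9',(300,140,460,290),5);shot('wrist','w9')
"
```

```text
clock: 13.85
tool_pos: [0.6354, -0.0717, 0.2093]
tcp_rot: [-1.223, -1.18, 1.187]
force: [-5.2, -8.8, -10.4]
gripper_width: 0.0128
clock: 14.85
tool_pos: [0.674, -0.0728, 0.2003]
tcp_rot: [-1.225, -1.182, 1.186]
force: [-4.1, -6.0, -2.1]
gripper_width: 0.0134
{'t': 14.85, 'pos': array([674. , -72.8, 200.3]), 'jawx': array([ 0.034,  0.999, -0.001]), 'yy': array([-0.002, -0.001, -1.   ]), 'z': array([-0.999,  0.034,  0.002]), 'F': array([-4.1, -6. , -2.1]), 'T': array([-0.97,  0.75,  0.14]), 'w': 13.4, 'q': array([-0.16,  0.63,  1.17, -0.  ,  1.34, -1.7 ])}
```

View pics/s9.png

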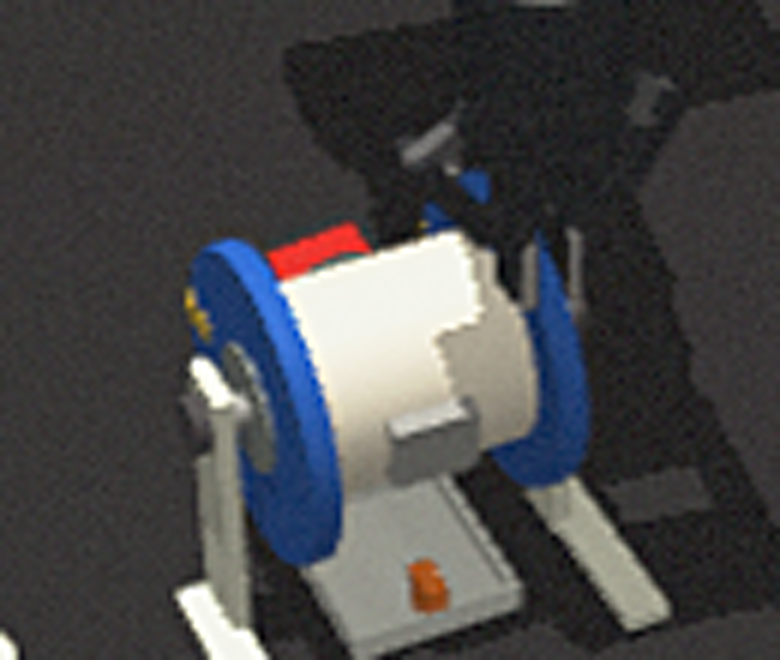

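View pics/t9.png

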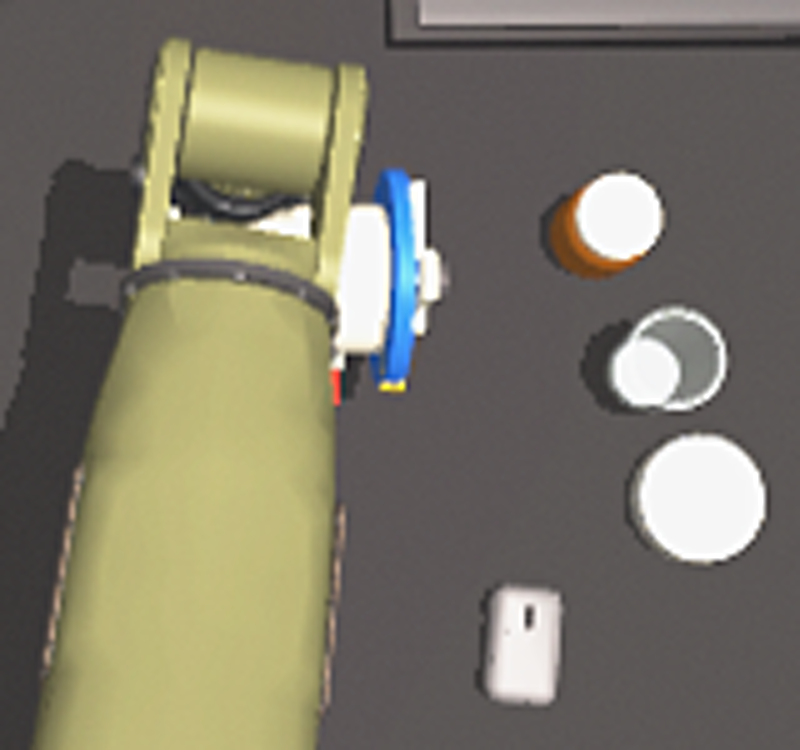

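View pics/w9.png

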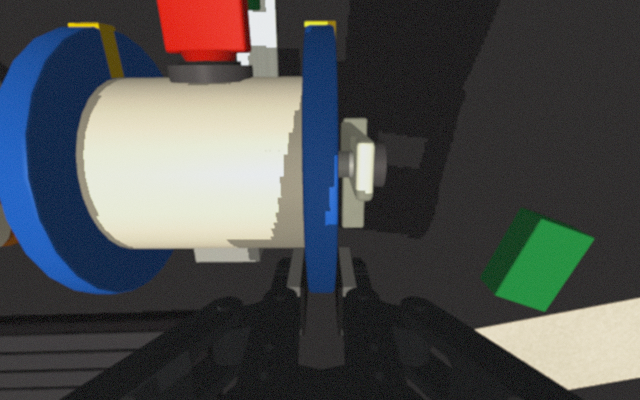

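```bash
cat > ang.py <<'E'
from model import *
def stripe(name,yface,off=(633.4,-129.3,-.034),px=None):
    d=np.load(f"pics/{name}.npz"); d={k:d[k] for k in d}
    if px is None:
        h=cv2.cvtColor(d["image"],cv2.COLOR_RGB2HSV)
        m=((h[...,0]>18)&(h[...,0]<34)&(h[...,1]>150)&(h[...,2]>90))
        px=np.argwhere(m)[:,::-1]
    a=off[2]; ex=np.array([np.cos(a),np.sin(a),0]);ey=np.array([-np.sin(a),np.cos(a),0])
    o=np.array(d["origin"])*1000-[off[0],off[1],0]
    out=[]
    for u,v in px:
        r=ray(d,u,v); k=(yface-o@ey)/(r@ey); p=o+k*r
        x,z=p@ex,p[2]-125; rr=np.hypot(x,z)
        if 10<rr<85: out.append((u,v,x,z,rr,np.arctan2(x,z)))
    return np.array(out)
E
python3 - <<'E'
from ang import *
np.set_printoptions(suppress=True,precision=3)
o=stripe("s9",-66); print(o); 
o=stripe("w9",-52); o=o[(o[:,0]<140)]; print(len(o), o[:,4].min(),o[:,4].max(),np.median(o[:,5]),o[::15])
E
```

```text
[[251.    219.    -73.526   8.823  74.053  -1.451]
 [251.    220.    -74.272   4.708  74.421  -1.507]
 [251.    221.    -75.022   0.575  75.024  -1.563]
 [252.    222.    -66.742   3.118  66.815  -1.524]
 [253.    222.    -57.84    9.714  58.65   -1.404]
 [252.    223.    -67.474  -1.005  67.482  -1.586]
 [253.    223.    -58.548   5.634  58.819  -1.475]
 [253.    224.    -59.259   1.538  59.279  -1.545]]
367 51.13570589062823 79.63631801874193 -1.3728458621845314 [[ 69.     22.    -71.126  35.819  79.636  -1.104]
 [ 86.     22.    -73.386  24.408  77.339  -1.25 ]
 [ 71.     23.    -70.957  34.692  78.984  -1.116]
 [ 86.     23.    -72.94   24.552  76.962  -1.246]
 [ 68.     24.    -70.175  36.709  79.196  -1.089]
 [ 83.     24.    -72.083  26.825  76.913  -1.215]
 [ 98.     24.    -74.249  15.61   75.872  -1.364]
 [ 80.     25.    -71.248  29.04   76.939  -1.184]
 [ 95.     25.    -73.329  18.122  75.535  -1.329]
 [ 78.     26.    -70.558  30.533  76.882  -1.162]
 [ 93.     26.    -72.576  19.809  75.231  -1.304]
 [100.     27.    -73.137  14.459  74.553  -1.376]
 [109.     29.    -73.56    7.176  73.909  -1.474]
 [106.     33.    -71.141  10.405  71.898  -1.426]
 [103.     38.    -68.307  13.701  69.668  -1.373]
 [113.     41.    -68.162   5.543  68.387  -1.49 ]
 [105.     45.    -65.175  13.132  66.484  -1.372]
 [113.     48.    -64.636   6.681  64.98   -1.468]
 [108.     52.    -62.087  11.702  63.18   -1.385]
 [117.     54.    -62.039   4.012  62.169  -1.506]
 [110.     59.    -58.822  11.1    59.86   -1.384]
 [110.     63.    -56.835  11.741  58.035  -1.367]
 [119.     66.    -56.034   4.144  56.187  -1.497]
 [117.     70.    -53.822   6.664  54.232  -1.448]
 [112.     75.    -50.982  11.943  52.362  -1.341]]
```

```bash
python3 -m handwheel '[{"delta_pos":[0,0,0],"spin":0,"grip":-0.7},{"delta_pos":[0,0,0],"spin":0,"grip":-0.34},{"delta_pos":[0,0,0],"spin":0,"grip":-0.34},{"delta_pos":[0,0,20],"spin":0,"grip":-0.34},{"delta_pos":[0,0,25],"spin":0,"grip":-0.34},{"delta_pos":[-15,0.3,0],"spin":0,"grip":-0.34},{"delta_pos":[-28,0.3,0],"spin":0,"grip":-0.34},{"delta_pos":[-28,0.3,0],"spin":0,"grip":-0.34},{"delta_pos":[0,0,-15],"spin":0,"grip":-0.34},{"delta_pos":[0,0,-20],"spin":0,"grip":-0.34}]' 30
python3 -m handwheel '[{"delta_pos":[0,0,-10],"spin":0,"grip":-0.34},{"delta_pos":[0,0,0],"spin":0,"grip":-0.34},{"delta_pos":[0,0,0],"spin":0,"grip":-0.7},{"delta_pos":[0,0,0],"spin":0,"grip":-1},{"delta_pos":[0,0,0],"spin":0,"grip":-1},{"delta_pos":[0,0,0],"spin":0,"grip":-1},{"delta_pos":[0,0,0],"spin":0,"grip":-1},{"delta_pos":[2.3,-0.1,1.3],"spin":0,"grip":-1},{"delta_pos":[6,-0.2,3.1],"spin":0,"grip":-1},{"delta_pos":[7.5,-0.3,2.8],"spin":0,"grip":-1}]' 30
python3 -m handwheel '[{"delta_pos":[8.5,-0.3,2],"spin":0,"grip":-1},{"delta_pos":[8.6,-0.3,0.9],"spin":0,"grip":-1},{"delta_pos":[8.7,-0.3,-0.2],"spin":0,"grip":-1},{"delta_pos":[8.6,-0.3,-1.3],"spin":0,"grip":-1},{"delta_pos":[7.7,-0.3,-2.2],"spin":0,"grip":-1},{"delta_pos":[6.2,-0.2,-2.6],"spin":0,"grip":-1},{"delta_pos":[4.8,-0.2,-2.5],"spin":0,"grip":-1},{"delta_pos":[2.3,-0.1,-1.3],"spin":0,"grip":-1},{"delta_pos":[0,0,0],"spin":0,"grip":-1},{"delta_pos":[0,0,0],"spin":0,"grip":-1}]' 30
python3 -c "
from ang import *
np.set_printoptions(suppress=True,precision=3)
print(tool()); d=shot('scene','s10',(220,170,350,280),6);shot('wrist','w10')
print(stripe('s10',-66)); o=stripe('w10',-52); o=o[(o[:,0]<200)&(o[:,4]<74)]; print(np.median(o[:,5]))
"
```

```text
clock: 16.0
tool_pos: [0.6037, -0.0707, 0.2121]
tcp_rot: [-1.228, -1.187, 1.183]
force: [0.4, -0.3, 0.9]
gripper_width: 0.0286
clock: 17.0
tool_pos: [0.6189, -0.0714, 0.2068]
tcp_rot: [-1.222, -1.182, 1.186]
force: [-2.7, 0.1, -12.6]
gripper_width: 0.0134
clock: 18.0
tool_pos: [0.6749, -0.0729, 0.2003]
tcp_rot: [-1.223, -1.184, 1.185]
force: [-4.0, 2.0, -2.8]
gripper_width: 0.0132
{'t': 18.0, 'pos': array([674.9, -72.9, 200.3]), 'jawx': array([0.033, 0.999, 0.001]), 'yy': array([-0.001,  0.001, -1.   ]), 'z': array([-0.999,  0.033,  0.001]), 'F': array([-4. ,  2. , -2.8]), 'T': array([0.48, 0.87, 0.18]), 'w': 13.2, 'q': array([-0.16,  0.64,  1.17,  0.  ,  1.34, -1.7 ])}
[[256.    209.    -23.785  78.943  82.449  -0.293]
 [254.    210.    -41.059  63.405  75.539  -0.575]
 [255.    210.    -32.669  69.337  76.648  -0.44 ]
 [256.    210.    -24.394  75.188  79.046  -0.314]
 [257.    210.    -16.231  80.96   82.57   -0.198]
 [254.    211.    -41.712  59.559  72.713  -0.611]
 [255.    212.    -33.934  61.707  70.422  -0.503]
 [255.    213.    -34.57   57.869  67.409  -0.538]
 [255.    214.    -35.209  54.016  64.478  -0.578]
 [255.    215.    -35.851  50.147  61.644  -0.621]
 [255.    216.    -36.495  46.263  58.925  -0.668]
 [256.    216.    -28.094  52.344  59.406  -0.493]
 [256.    217.    -28.719  48.483  56.351  -0.535]
 [256.    218.    -29.347  44.607  53.395  -0.582]
 [256.    219.    -29.977  40.716  50.561  -0.635]]
-0.5609966482663922
```

View pics/s10.png

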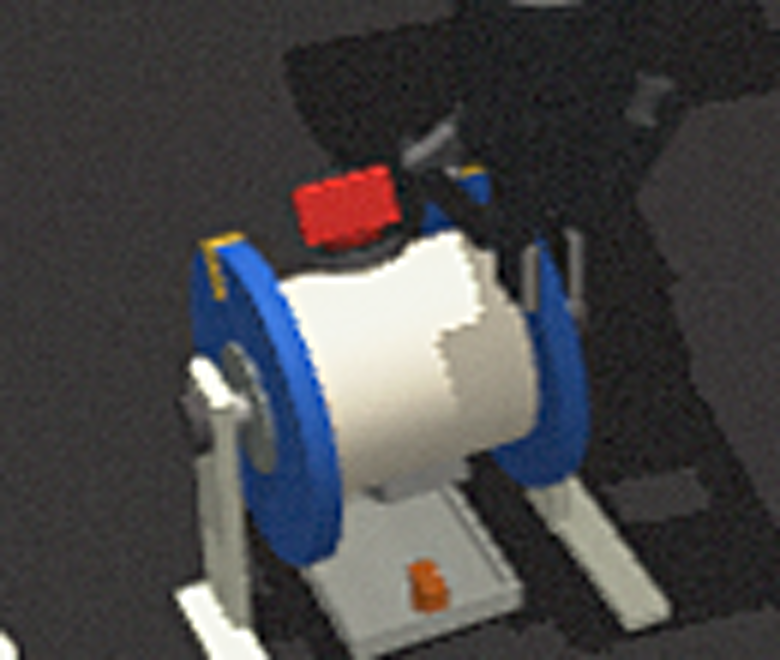

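View pics/w10.png

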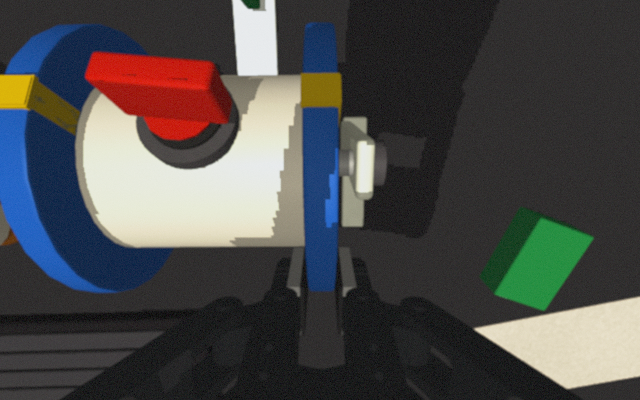

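```bash
python3 -m handwheel '[{"delta_pos":[0,0,0],"spin":0,"grip":-0.7},{"delta_pos":[0,0,0],"spin":0,"grip":-0.34},{"delta_pos":[0,0,0],"spin":0,"grip":-0.34},{"delta_pos":[0,0,20],"spin":0,"grip":-0.34},{"delta_pos":[0,0,25],"spin":0,"grip":-0.34},{"delta_pos":[-15,0.5,0],"spin":0,"grip":-0.34},{"delta_pos":[-28,1,0],"spin":0,"grip":-0.34},{"delta_pos":[-15.6,0.5,0],"spin":0,"grip":-0.34},{"delta_pos":[0,0,-15],"spin":0,"grip":-0.34},{"delta_pos":[0,0,-16],"spin":0,"grip":-0.34}]' 30
python3 -m handwheel '[{"delta_pos":[0,0,-8],"spin":0,"grip":-0.34},{"delta_pos":[0,0,0],"spin":0,"grip":-0.5},{"delta_pos":[0,0,0],"spin":0,"grip":-0.7},{"delta_pos":[0,0,0],"spin":0,"grip":-1},{"delta_pos":[0,0,0],"spin":0,"grip":-1},{"delta_pos":[0,0,0],"spin":0,"grip":-1},{"delta_pos":[0,0,0],"spin":0,"grip":-1},{"delta_pos":[2.6,-0.1,0.9],"spin":0,"grip":-1},{"delta_pos":[5.8,-0.2,1.6],"spin":0,"grip":-1},{"delta_pos":[7.2,-0.2,1.2],"spin":0,"grip":-1}]' 30
python3 -m handwheel '[{"delta_pos":[7.4,-0.3,0.4],"spin":0,"grip":-1},{"delta_pos":[7.4,-0.3,-0.4],"spin":0,"grip":-1},{"delta_pos":[7.2,-0.2,-1.2],"spin":0,"grip":-1},{"delta_pos":[5.8,-0.2,-1.6],"spin":0,"grip":-1},{"delta_pos":[2.6,-0.1,-0.9],"spin":0,"grip":-1},{"delta_pos":[0,0,0],"spin":0,"grip":-1},{"delta_pos":[0,0,0],"spin":0,"grip":-1},{"delta_pos":[0,0,0],"spin":0,"grip":-1},{"delta_pos":[0,0,0],"spin":0,"grip":-1},{"delta_pos":[0,0,0],"spin":0,"grip":-1}]' 30
python3 -c "
from ang import *
np.set_printoptions(suppress=True,precision=3)
print(tool()); d=shot('scene','s11',(220,170,350,280),6);shot('wrist','w11')
print(stripe('s11',-66)); o=stripe('w11',-52); o=o[(o[:,0]<200)&(o[:,4]<74)]; print(len(o),np.median(o[:,5]) if len(o) else 0)
"
```

```text
clock: 19.1
tool_pos: [0.6166, -0.0716, 0.2159]
tcp_rot: [-1.228, -1.186, 1.183]
force: [0.7, -0.2, -1.1]
gripper_width: 0.0287
clock: 20.1
tool_pos: [0.6312, -0.0717, 0.2096]
tcp_rot: [-1.222, -1.182, 1.185]
force: [-4.8, 3.7, -8.0]
gripper_width: 0.0129
clock: 21.1
tool_pos: [0.6618, -0.0726, 0.206]
tcp_rot: [-1.222, -1.183, 1.185]
force: [-2.9, 4.0, -5.4]
gripper_width: 0.0129
{'t': 21.1, 'pos': array([661.8, -72.6, 206. ]), 'jawx': array([0.034, 0.999, 0.001]), 'yy': array([-0.002,  0.001, -1.   ]), 'z': array([-0.999,  0.034,  0.003]), 'F': array([-2.9,  4. , -5.4]), 'T': array([0.78, 0.56, 0.18]), 'w': 12.9, 'q': array([-0.16,  0.6 ,  1.21,  0.  ,  1.34, -1.7 ])}
[[259.    214.     -2.453  77.541  77.58   -0.032]
 [260.    214.      5.46   83.224  83.403   0.066]
 [259.    215.     -3.014  73.823  73.884  -0.041]
 [260.    215.      4.919  79.543  79.695   0.062]
 [259.    216.     -3.576  70.09   70.182  -0.051]
 [260.    216.      4.376  75.846  75.972   0.058]
 [261.    216.     12.221  81.525  82.436   0.149]
 [260.    217.      3.831  72.136  72.237   0.053]
 [260.    218.      3.283  68.411  68.489   0.048]
 [260.    219.      2.733  64.671  64.729   0.042]
 [260.    220.      2.182  60.917  60.956   0.036]
 [260.    221.      1.628  57.148  57.171   0.028]
 [260.    222.      1.072  53.365  53.375   0.02 ]]
133 -0.032618507412806134
```

View pics/s11.png

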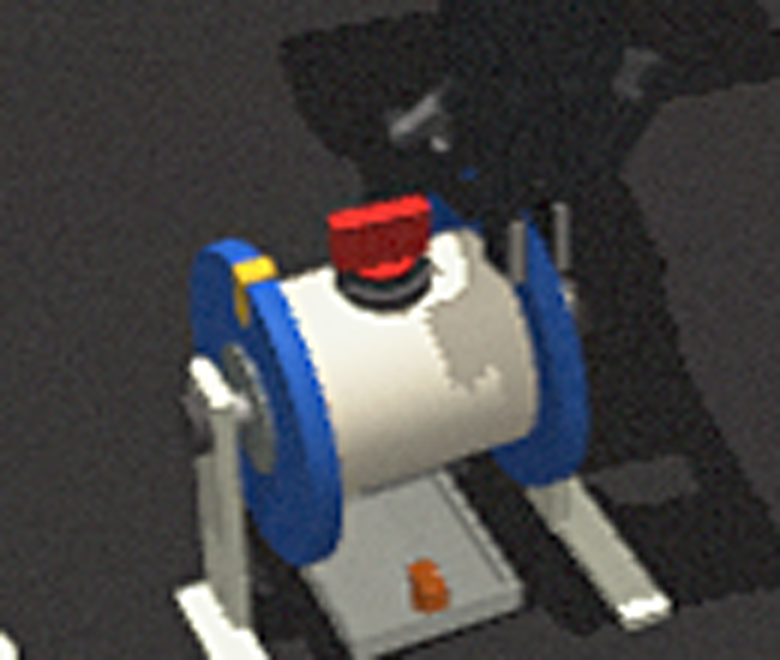

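View pics/w11.png

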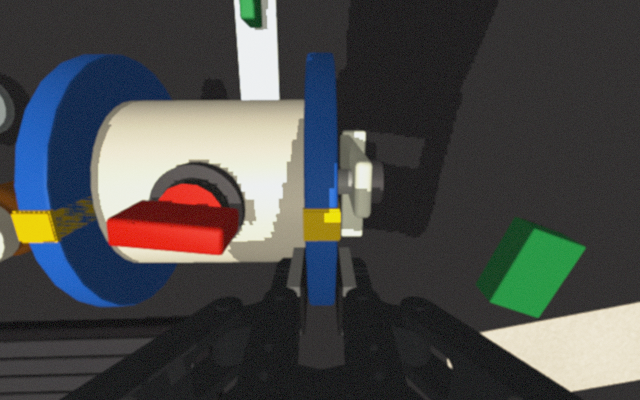

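```bash
python3 - <<'E'
from model import *
d=np.load("pics/w11.npz");d={k:d[k] for k in d}
ds=np.load("pics/s11.npz");ds={k:ds[k] for k in ds}
T=pose(633.4,-130.5,-.034)
for a in (-.05,0,.05):
    P=[[75*np.sin(a),y,125+75*np.cos(a)] for y in (-66,-52,52,66)]+[[88*np.sin(a),0,125+88*np.cos(a)]]
    print(a,proj(d,T(P)/1000).round(1).tolist(),(6*(proj(ds,T(P)/1000)-[220,170]+.5)).round(0).tolist())
h=cv2.cvtColor(d["image"],cv2.COLOR_RGB2HSV)
m=((h[...,0]>18)&(h[...,0]<34)&(h[...,1]>150)&(h[...,2]>90)).astype(np.uint8)
n,l,s,c=cv2.connectedComponentsWithStats(m); print([ (s[i].tolist(),c[i].round(1).tolist()) for i in range(1,n) if s[i][4]>20])
im=d["image"][150:300,0:360,::-1]; cv2.imwrite("pics/w11z.png",cv2.resize(im,None,fx=2.2,fy=2.2,interpolation=cv2.INTER_CUBIC))
E
```

```text
-0.05 [[18.4, 220.0], [52.4, 220.0], [304.0, 220.0], [337.8, 220.0], [163.5, 231.0]] [[234.0, 271.0], [264.0, 262.0], [481.0, 200.0], [510.0, 192.0], [373.0, 206.0]]
0 [[20.8, 228.5], [54.5, 228.5], [304.1, 228.4], [337.7, 228.4], [165.1, 241.8]] [[237.0, 276.0], [267.0, 267.0], [485.0, 204.0], [513.0, 196.0], [377.0, 212.0]]
0.05 [[23.5, 236.7], [56.9, 236.7], [304.3, 236.6], [337.5, 236.6], [166.9, 252.2]] [[240.0, 281.0], [270.0, 272.0], [488.0, 209.0], [517.0, 201.0], [381.0, 217.0]]
[([303, 207, 38, 34, 1152], [321.8, 223.9]), ([10, 209, 55, 35, 1431], [36.3, 225.5]), ([63, 216, 8, 5, 21], [65.5, 218.0])]
```

View pics/w11z.png

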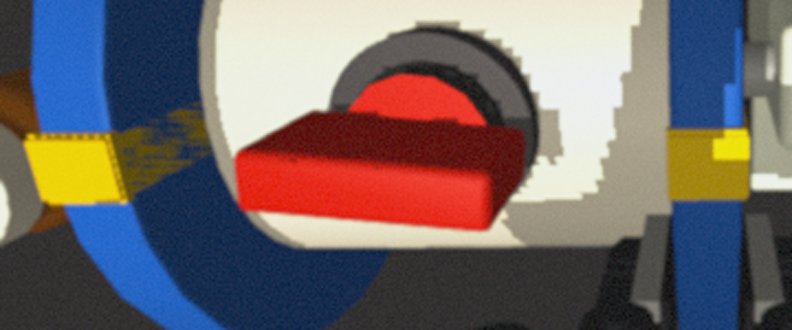

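```bash
python3 -m handwheel '[{"delta_pos":[1.5,0,0],"spin":0,"grip":-1},{"delta_pos":[0,0,0],"spin":0,"grip":-1},{"delta_pos":[0,0,0],"spin":0,"grip":-0.85},{"delta_pos":[0,0,0],"spin":0,"grip":-0.6},{"delta_pos":[0,0,0],"spin":0,"grip":-0.34},{"delta_pos":[0,0,0],"spin":0,"grip":-0.34},{"delta_pos":[0,0,15],"spin":0,"grip":-0.34},{"delta_pos":[0,0,30],"spin":0,"grip":-0.34},{"delta_pos":[0,0,30],"spin":-0.07,"grip":-0.34},{"delta_pos":[0,0,5],"spin":-0.14,"grip":-0.34}]' 30
python3 -m handwheel '[{"delta_pos":[-4,-6,0],"spin":-0.14,"grip":-0.34},{"delta_pos":[-4,-6,0],"spin":-0.14,"grip":-0.34},{"delta_pos":[-4,-6,0],"spin":-0.14,"grip":-0.34},{"delta_pos":[-4,-6,0],"spin":-0.14,"grip":-0.34},{"delta_pos":[-4,-7,0],"spin":-0.14,"grip":-0.34},{"delta_pos":[-4,-7,0],"spin":-0.14,"grip":-0.34},{"delta_pos":[-3,-7,0],"spin":-0.14,"grip":-0.34},{"delta_pos":[-3.2,-7,0],"spin":-0.14,"grip":-0.34},{"delta_pos":[0,-5.4,0],"spin":-0.14,"grip":-0.34},{"delta_pos":[0,0,0],"spin":-0.1,"grip":-0.34}]' 30
python3 -c "
from ang import *
np.set_printoptions(suppress=True,precision=3)
print(tool()); d=shot('scene','s12',(220,170,350,280),6);shot('wrist','w12')
o=stripe('s12',-66); print(o[o[:,4]<74][:,4:])
"
```

```text
clock: 22.2
tool_pos: [0.6644, -0.0733, 0.2927]
tcp_rot: [-1.322, -1.03, 1.022]
force: [-0.1, -0.3, 0.7]
gripper_width: 0.0277
clock: 23.2
tool_pos: [0.6335, -0.1312, 0.2883]
tcp_rot: [-1.571, 0.03, -0.032]
force: [0.1, 0.6, -0.2]
gripper_width: 0.0282
{'t': 23.2, 'pos': array([ 633.5, -131.2,  288.3]), 'jawx': array([ 0.999, -0.039,  0.001]), 'yy': array([ 0.001, -0.001, -1.   ]), 'z': array([ 0.039,  0.999, -0.001]), 'F': array([ 0.1,  0.6, -0.2]), 'T': array([ 0.04, -0.01, -0.06]), 'w': 28.2, 'q': array([-0.26,  0.5 ,  1.17, -0.  ,  1.47, -0.22])}
[[73.884 -0.041]
 [70.182 -0.051]
 [72.237  0.053]
 [68.489  0.048]
 [64.729  0.042]
 [60.956  0.036]
 [57.171  0.028]
 [53.375  0.02 ]]
```

View pics/s12.png

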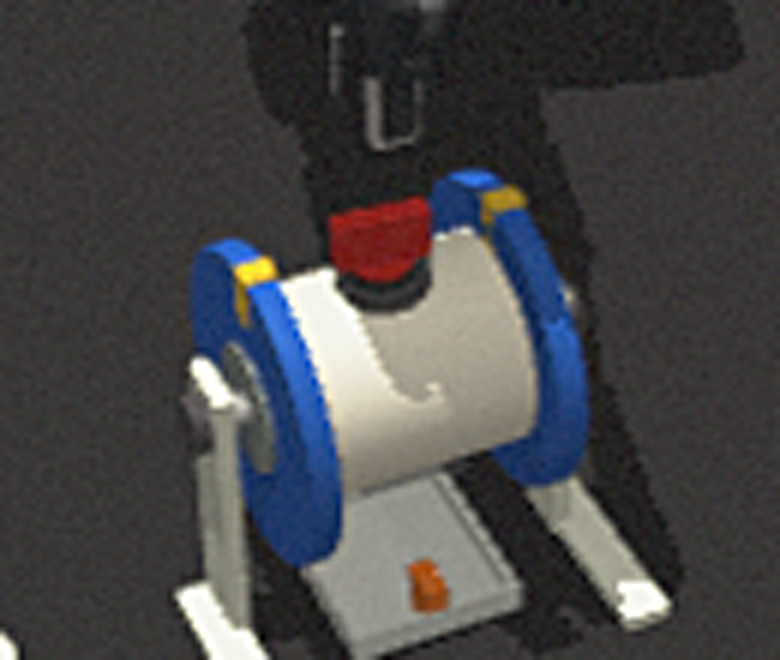

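View pics/w12.png

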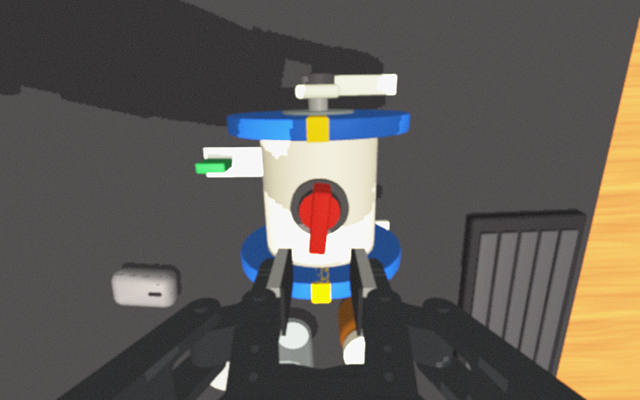

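```bash
python3 - <<'E'
from model import *
d=np.load("pics/w12.npz");d={k:d[k] for k in d}
h=cv2.cvtColor(d["image"],cv2.COLOR_RGB2HSV)
m=((h[...,0]>18)&(h[...,0]<34)&(h[...,1]>150)&(h[...,2]>90)).astype(np.uint8)
n,l,s,c=cv2.connectedComponentsWithStats(m); print([ (s[i].tolist(),c[i].round(1).tolist()) for i in range(1,n) if s[i][4]>20])
T=pose(633.4,-130.5,-.034)
for a in (-.05,0,.05):
    P=[[75*np.sin(a),y,125+75*np.cos(a)] for y in (-59,59)]+[[88*np.sin(a),y,125+88*np.cos(a)] for y in (-22,0,22)]
    print(a,proj(d,T(P)/1000).round(1).tolist())
# barrel / rim silhouettes at alpha +-90 level
P=[[x,y,125] for y in (66,-66) for x in (-75,75)]
print(proj(d,T(P)/1000).round(1).tolist())
im=d["image"][90:310,200:440,::-1]; cv2.imwrite("pics/w12z.png",cv2.resize(im,None,fx=2.7,fy=2.7,interpolation=cv2.INTER_CUBIC))
E
```

```text
[([626, 77, 9, 8, 36], [629.7, 81.2]), ([623, 95, 12, 5, 28], [628.5, 97.1]), ([620, 100, 12, 11, 50], [625.1, 105.3]), ([618, 101, 22, 21, 141], [630.3, 115.1]), ([307, 116, 21, 26, 532], [317.1, 128.5]), ([615, 124, 25, 8, 103], [626.7, 127.3]), ([612, 135, 28, 11, 116], [626.8, 140.7]), ([613, 147, 23, 4, 45], [624.1, 148.1]), ([609, 150, 31, 10, 102], [621.9, 155.7]), ([602, 163, 38, 23, 423], [622.2, 172.8]), ([601, 190, 22, 4, 43], [610.9, 191.9]), ([615, 203, 25, 9, 77], [628.5, 208.1]), ([596, 207, 23, 6, 63], [605.1, 209.7]), ([594, 214, 18, 10, 40], [599.5, 217.5]), ([601, 214, 38, 9, 98], [619.0, 218.9]), ([591, 232, 49, 15, 257], [619.6, 237.6]), ([587, 240, 11, 11, 28], [590.8, 246.2]), ([585, 251, 55, 20, 368], [612.0, 261.3]), ([617, 267, 12, 5, 30], [621.7, 268.9]), ([582, 269, 20, 5, 64], [591.6, 270.8]), ([597, 275, 43, 15, 200], [614.9, 282.7]), ([580, 277, 18, 7, 48], [588.7, 281.1]), ([622, 276, 18, 7, 52], [630.9, 278.6]), ([311, 281, 20, 23, 369], [320.4, 292.7]), ([578, 285, 18, 10, 56], [585.1, 289.0]), ([606, 289, 21, 5, 41], [617.3, 291.0]), ([573, 298, 67, 17, 419], [602.8, 306.0]), ([614, 314, 26, 8, 80], [627.6, 317.9]), ([568, 324, 64, 12, 166], [600.9, 330.1]), ([633, 324, 7, 6, 26], [636.0, 326.2]), ([611, 331, 29, 8, 94], [624.5, 334.3]), ([576, 336, 11, 7, 21], [582.1, 337.9]), ([593, 336, 13, 6, 35], [598.6, 338.0]), ([564, 339, 76, 51, 1042], [615.8, 364.1]), ([558, 362, 36, 16, 218], [575.5, 370.8]), ([574, 383, 32, 15, 138], [589.8, 388.9]), ([606, 388, 34, 9, 146], [622.2, 392.2])]
-0.05 [[315.8, 291.9], [313.0, 129.9], [313.8, 255.3], [313.2, 224.7], [312.6, 192.1]]
0 [[320.9, 291.9], [319.0, 129.9], [320.3, 255.3], [320.0, 224.7], [319.6, 192.1]]
0.05 [[325.9, 291.8], [324.9, 129.8], [326.9, 255.2], [326.8, 224.6], [326.6, 192.0]]
[[230.5, 113.6], [408.2, 111.7], [243.7, 254.2], [398.2, 252.8]]
```

View pics/w12z.png

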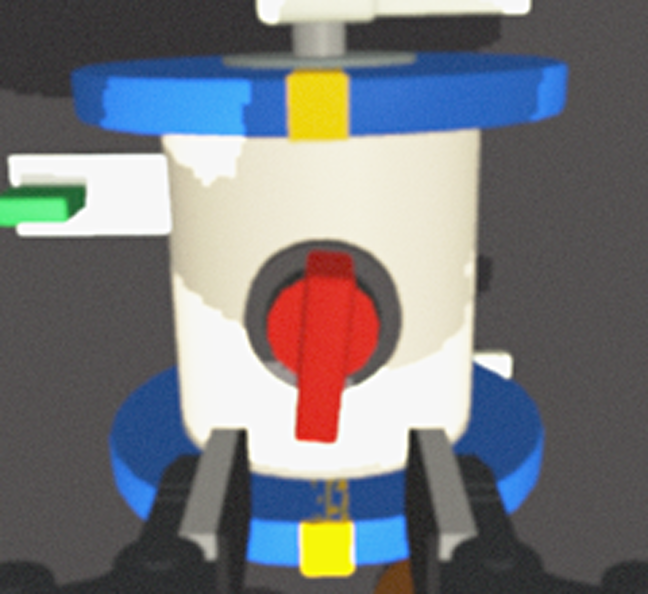

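```bash
python3 -m handwheel '[{"delta_pos":[0,0,-15],"spin":-0.04,"grip":-0.34},{"delta_pos":[0,0,-25],"spin":-0.046,"grip":-0.34},{"delta_pos":[0,0,-18],"spin":0,"grip":-0.34},{"delta_pos":[0,0,-10],"spin":0,"grip":-0.34},{"delta_pos":[0,0,-4],"spin":0,"grip":-0.4},{"delta_pos":[0,0,0],"spin":0,"grip":-0.55},{"delta_pos":[0,0,0],"spin":0,"grip":-0.7},{"delta_pos":[0,0,0],"spin":0,"grip":-1},{"delta_pos":[0,0,0],"spin":0,"grip":-1},{"delta_pos":[0,0,0],"spin":0,"grip":-1}]' 60
python3 -c "
from ang import *
print(tool()); d=shot('scene','s13',(220,150,350,280),6);shot('wrist','w13')
"
```

```text
clock: 24.3
tool_pos: [0.6336, -0.1305, 0.216]
tcp_rot: [-1.569, 0.092, -0.094]
force: [-1.5, 1.0, 6.1]
gripper_width: 0.0107
{'t': 24.3, 'pos': array([ 633.6, -130.5,  216. ]), 'jawx': array([ 0.993, -0.118,  0.001]), 'yy': array([ 0.001, -0.   , -1.   ]), 'z': array([ 0.118,  0.993, -0.   ]), 'F': array([-1.5,  1. ,  6.1]), 'T': array([ 0.14,  0.65, -0.  ]), 'w': 10.7, 'q': array([-0.26,  0.55,  1.27, -0.  ,  1.33, -0.14])}
```

View pics/s13.png

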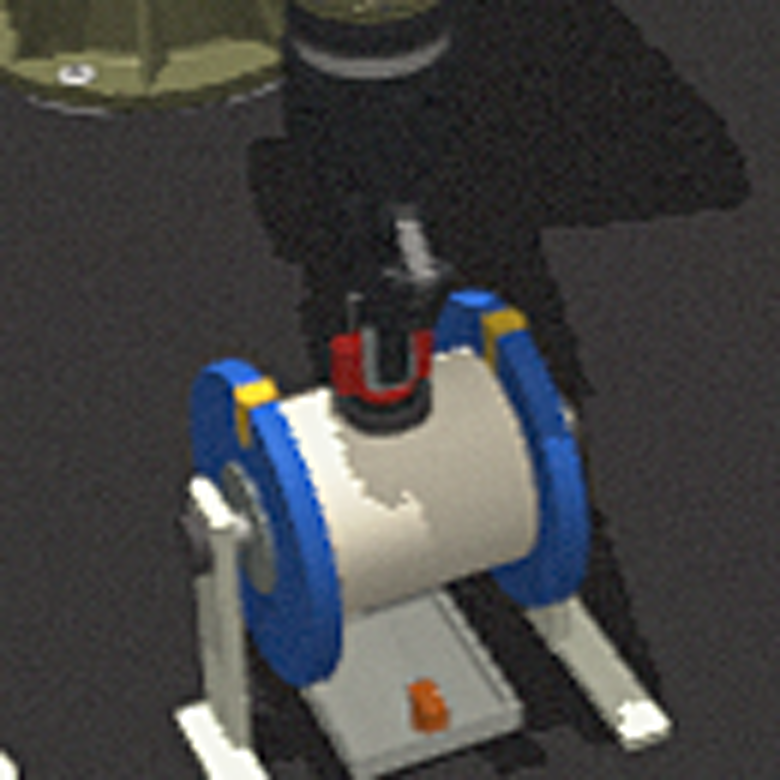

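View pics/w13.png

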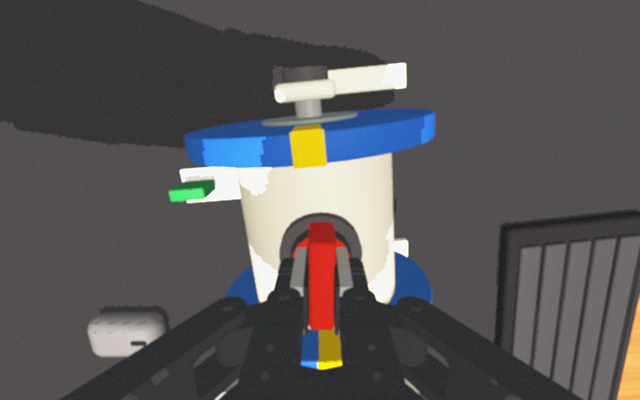

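```bash
python3 -m handwheel '[{"delta_pos":[0,0,1],"spin":-0.04,"grip":-1},{"delta_pos":[0,0,0],"spin":-0.06,"grip":-1},{"delta_pos":[0,0,0],"spin":-0.06,"grip":-1},{"delta_pos":[0,0,0],"spin":-0.06,"grip":-1},{"delta_pos":[0,0,0],"spin":-0.06,"grip":-1},{"delta_pos":[0,0,0],"spin":-0.06,"grip":-1},{"delta_pos":[0,0,0],"spin":-0.06,"grip":-1},{"delta_pos":[0,0,0],"spin":-0.06,"grip":-1},{"delta_pos":[0,0,0],"spin":-0.03,"grip":-1},{"delta_pos":[0,0,0],"spin":0,"grip":-1}]'
python3 -c "
from h import *
print(tool())"
```

```text
clock: 25.4
tool_pos: [0.6335, -0.1306, 0.2161]
tcp_rot: [-1.518, 0.477, -0.477]
force: [-2.4, -1.7, 0.8]
gripper_width: 0.0105
{'t': 25.4, 'pos': array([ 633.5, -130.6,  216.1]), 'jawx': array([ 0.82 , -0.572,  0.   ]), 'yy': array([ 0., -0., -1.]), 'z': array([ 0.572,  0.82 , -0.   ]), 'F': array([-2.4, -1.7,  0.8]), 'T': array([-0.23,  0.46, -0.06]), 'w': 10.5, 'q': array([-0.26,  0.55,  1.27, -0.  ,  1.33,  0.35])}
```

```bash
python3 -m handwheel '[{"delta_pos":[0,0,0],"spin":-0.02,"grip":-1},{"delta_pos":[0,0,0],"spin":-0.02,"grip":-1},{"delta_pos":[0,0,0],"spin":-0.02,"grip":-1},{"delta_pos":[0,0,0],"spin":-0.02,"grip":-1},{"delta_pos":[0,0,0],"spin":-0.02,"grip":-1},{"delta_pos":[0,0,0],"spin":0,"grip":-1},{"delta_pos":[0,0,0],"spin":0,"grip":-1},{"delta_pos":[0,0,0],"spin":0,"grip":-1},{"delta_pos":[0,0,0],"spin":0,"grip":-1},{"delta_pos":[0,0,0],"spin":0,"grip":-1}]'
python3 -c "
from h import *
print(tool())"
python3 -m handwheel '[{"delta_pos":[0,0,0],"spin":-0.02,"grip":-1},{"delta_pos":[0,0,0],"spin":-0.02,"grip":-1},{"delta_pos":[0,0,0],"spin":-0.02,"grip":-1},{"delta_pos":[0,0,0],"spin":-0.02,"grip":-1},{"delta_pos":[0,0,0],"spin":0,"grip":-1},{"delta_pos":[0,0,0],"spin":0,"grip":-1},{"delta_pos":[0,0,0],"spin":0,"grip":-1},{"delta_pos":[0,0,0],"spin":0,"grip":-1},{"delta_pos":[0,0,0],"spin":0,"grip":-1},{"delta_pos":[0,0,0],"spin":0,"grip":-1}]'
python3 -c "
from h import *
print(tool())"
```

```text
clock: 26.4
tool_pos: [0.6336, -0.1305, 0.216]
tcp_rot: [-1.499, 0.554, -0.555]
force: [-2.5, -1.7, 5.9]
gripper_width: 0.0103
{'t': 26.4, 'pos': array([ 633.6, -130.5,  216. ]), 'jawx': array([ 0.759, -0.651,  0.   ]), 'yy': array([ 0., -0., -1.]), 'z': array([0.651, 0.759, 0.   ]), 'F': array([-2.5, -1.7,  5.9]), 'T': array([-0.55,  0.49, -0.05]), 'w': 10.3, 'q': array([-0.26,  0.55,  1.27, -0.  ,  1.33,  0.45])}
clock: 27.4
tool_pos: [0.6336, -0.1306, 0.216]
tcp_rot: [-1.481, 0.616, -0.617]
force: [-2.1, -1.4, 5.0]
gripper_width: 0.011
{'t': 27.4, 'pos': array([ 633.6, -130.6,  216. ]), 'jawx': array([ 0.705, -0.71 ,  0.   ]), 'yy': array([ 0., -0., -1.]), 'z': array([0.71 , 0.705, 0.   ]), 'F': array([-2.1, -1.4,  5. ]), 'T': array([-0.5 ,  0.53, -0.01]), 'w': 11.0, 'q': array([-0.26,  0.55,  1.27, -0.  ,  1.33,  0.53])}
```

```bash
python3 -m handwheel '[{"delta_pos":[0,0,0],"spin":-0.02,"grip":-1},{"delta_pos":[0,0,0],"spin":-0.02,"grip":-1},{"delta_pos":[0,0,0],"spin":-0.02,"grip":-1},{"delta_pos":[0,0,0],"spin":-0.02,"grip":-1},{"delta_pos":[0,0,0],"spin":0,"grip":-1},{"delta_pos":[0,0,0],"spin":0,"grip":-1},{"delta_pos":[0,0,0],"spin":0,"grip":-1},{"delta_pos":[0,0,0],"spin":0,"grip":-1},{"delta_pos":[0,0,0],"spin":0,"grip":-1},{"delta_pos":[0,0,0],"spin":0,"grip":-1}]'
python3 -c "
from h import *
print(tool());shot('wrist','w14',(160,90,480,400),2)
for i in range(3):print(robot.observe()['ft_torque'])"
```

```text
clock: 28.4
tool_pos: [0.6336, -0.1306, 0.216]
tcp_rot: [-1.462, 0.678, -0.679]
force: [-1.4, -3.0, 5.2]
gripper_width: 0.0108
{'t': 28.4, 'pos': array([ 633.6, -130.6,  216. ]), 'jawx': array([ 0.646, -0.764,  0.001]), 'yy': array([ 0., -0., -1.]), 'z': array([0.764, 0.646, 0.   ]), 'F': array([-1.4, -3. ,  5.2]), 'T': array([-0.59,  0.51, -0.02]), 'w': 10.8, 'q': array([-0.26,  0.55,  1.27, -0.  ,  1.33,  0.61])}
[-0.58236778  0.47080376 -0.00626315]
[-0.58236778  0.47080376 -0.00626315]
[-0.58236778  0.47080376 -0.00626315]
```

View pics/w14.png

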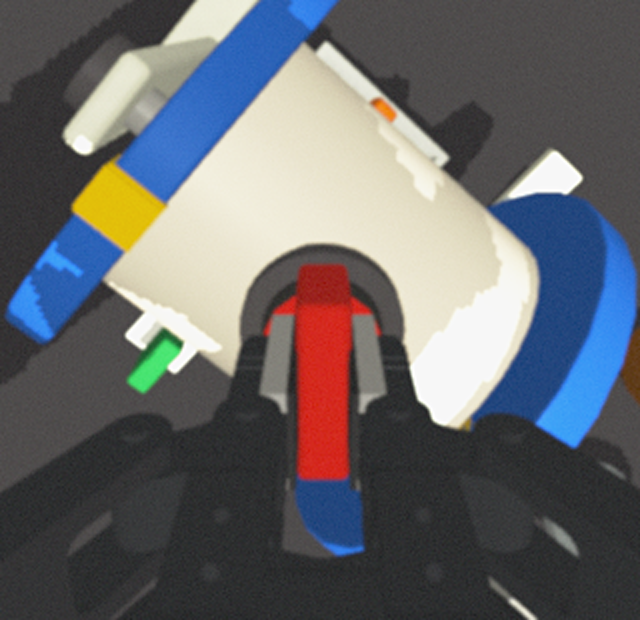

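```bash
python3 -m handwheel '[{"delta_pos":[0,0,0],"spin":-0.02,"grip":-1},{"delta_pos":[0,0,0],"spin":-0.02,"grip":-1},{"delta_pos":[0,0,0],"spin":-0.02,"grip":-1},{"delta_pos":[0,0,0],"spin":-0.02,"grip":-1},{"delta_pos":[0,0,0],"spin":0,"grip":-1},{"delta_pos":[0,0,0],"spin":0,"grip":-1},{"delta_pos":[0,0,0],"spin":0,"grip":-1},{"delta_pos":[0,0,0],"spin":0,"grip":-1},{"delta_pos":[0,0,0],"spin":0,"grip":-1},{"delta_pos":[0,0,0],"spin":0,"grip":-1}]' >/dev/null
python3 -c "
from h import *
print(tool())"
python3 -m handwheel '[{"delta_pos":[0,0,0],"spin":-0.02,"grip":-1},{"delta_pos":[0,0,0],"spin":-0.02,"grip":-1},{"delta_pos":[0,0,0],"spin":-0.02,"grip":-1},{"delta_pos":[0,0,0],"spin":-0.02,"grip":-1},{"delta_pos":[0,0,0],"spin":0,"grip":-1},{"delta_pos":[0,0,0],"spin":0,"grip":-1},{"delta_pos":[0,0,0],"spin":0,"grip":-1},{"delta_pos":[0,0,0],"spin":0,"grip":-1},{"delta_pos":[0,0,0],"spin":0,"grip":-1},{"delta_pos":[0,0,0],"spin":0,"grip":-1}]' >/dev/null
python3 -c "
from h import *
print(tool())"
```

```text
{'t': 29.45, 'pos': array([ 633.6, -130.6,  216. ]), 'jawx': array([ 0.583, -0.813,  0.001]), 'yy': array([ 0., -0., -1.]), 'z': array([0.813, 0.583, 0.   ]), 'F': array([-2.3, -2.8,  5.3]), 'T': array([-0.6 ,  0.51,  0.11]), 'w': 10.9, 'q': array([-0.26,  0.55,  1.27, -0.  ,  1.33,  0.69])}
{'t': 30.45, 'pos': array([ 633.6, -130.7,  216. ]), 'jawx': array([ 0.516, -0.857,  0.001]), 'yy': array([ 0., -0., -1.]), 'z': array([0.857, 0.516, 0.   ]), 'F': array([-2.4, -3.2,  5.8]), 'T': array([-0.67,  0.51,  0.12]), 'w': 10.7, 'q': array([-0.26,  0.55,  1.27, -0.  ,  1.33,  0.77])}
```

```bash
python3 -m handwheel '[{"delta_pos":[0,0,0],"spin":-0.02,"grip":-1},{"delta_pos":[0,0,0],"spin":-0.02,"grip":-1},{"delta_pos":[0,0,0],"spin":-0.01,"grip":-1},{"delta_pos":[0,0,0],"spin":0,"grip":-1},{"delta_pos":[0,0,0],"spin":0,"grip":-1},{"delta_pos":[0,0,0],"spin":0,"grip":-1},{"delta_pos":[0,0,0],"spin":0,"grip":-1},{"delta_pos":[0,0,0],"spin":0,"grip":-1},{"delta_pos":[0,0,0],"spin":0,"grip":-1},{"delta_pos":[0,0,0],"spin":0,"grip":-1}]' >/dev/null
python3 -c "
from h import *
print(tool());shot('wrist','w15',(160,90,480,400),2);print(tool()['T'])"
```

```text
{'t': 31.45, 'pos': array([ 633.6, -130.7,  216. ]), 'jawx': array([ 0.473, -0.881,  0.001]), 'yy': array([ 0.   , -0.001, -1.   ]), 'z': array([0.881, 0.473, 0.   ]), 'F': array([-2.8, -3.2,  5. ]), 'T': array([-0.76,  0.5 ,  0.25]), 'w': 10.9, 'q': array([-0.26,  0.55,  1.27, -0.  ,  1.33,  0.82])}
[-0.69  0.56  0.26]
```

View pics/w15.png

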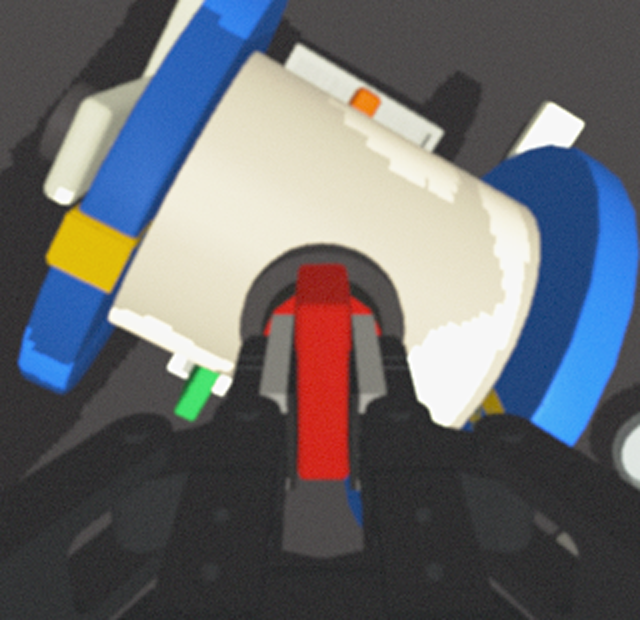

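```bash
python3 -m handwheel '[{"delta_pos":[0,0,0],"spin":-0.01,"grip":-1},{"delta_pos":[0,0,0],"spin":-0.01,"grip":-1},{"delta_pos":[0,0,0],"spin":0,"grip":-1},{"delta_pos":[0,0,0],"spin":0,"grip":-1},{"delta_pos":[0,0,0],"spin":0,"grip":-1},{"delta_pos":[0,0,0],"spin":0,"grip":-1},{"delta_pos":[0,0,0],"spin":0,"grip":-1},{"delta_pos":[0,0,0],"spin":0,"grip":-1},{"delta_pos":[0,0,0],"spin":0,"grip":-1},{"delta_pos":[0,0,0],"spin":0,"grip":-1}]' >/dev/null
python3 -c "
from h import *
print(tool())"
python3 -m handwheel '[{"delta_pos":[0,0,0],"spin":0,"grip":-0.85},{"delta_pos":[0,0,0],"spin":0,"grip":-0.7},{"delta_pos":[0,0,0],"spin":0,"grip":-0.5},{"delta_pos":[0,0,0],"spin":0,"grip":-0.34},{"delta_pos":[0,0,0],"spin":0,"grip":-0.34},{"delta_pos":[0,0,10],"spin":0,"grip":-0.34},{"delta_pos":[0,0,20],"spin":0,"grip":-0.34},{"delta_pos":[0,0,25],"spin":0,"grip":-0.34},{"delta_pos":[0,0,20],"spin":0,"grip":-0.34},{"delta_pos":[0,0,0],"spin":0,"grip":-0.34}]' 
python3 -c "
from ang import *
print(tool());shot('wrist','w16');shot('scene','s16',(220,150,350,280),6);
d=np.load('pics/w16.npz');d={k:d[k] for k in d}
h=cv2.cvtColor(d['image'],cv2.COLOR_RGB2HSV)
m=((h[...,0]>18)&(h[...,0]<34)&(h[...,1]>150)&(h[...,2]>90)).astype(np.uint8)
n,l,s,c=cv2.connectedComponentsWithStats(m); print([ (s[i].tolist(),c[i].round(1).tolist()) for i in range(1,n) if s[i][4]>100])
T=pose(633.4,-130.5,-.034)
for a in (-.05,0,.05):
    P=[[75*np.sin(a),y,125+75*np.cos(a)] for y in (-59,59)]+[[88*np.sin(a),0,125+88*np.cos(a)]]
    print(a,proj(d,T(P)/1000).round(1).tolist())
"
```

```text
{'t': 32.5, 'pos': array([ 633.6, -130.7,  216. ]), 'jawx': array([ 0.455, -0.891,  0.001]), 'yy': array([ 0.   , -0.001, -1.   ]), 'z': array([0.891, 0.455, 0.   ]), 'F': array([-3. , -3.4,  4.6]), 'T': array([-0.7 ,  0.53,  0.26]), 'w': 10.8, 'q': array([-0.26,  0.55,  1.27, -0.  ,  1.33,  0.84])}
clock: 33.5
tool_pos: [0.6341, -0.1305, 0.2946]
tcp_rot: [-1.395, 0.85, -0.859]
force: [0.2, -0.0, 0.8]
gripper_width: 0.0282
{'t': 33.5, 'pos': array([ 634.1, -130.5,  294.6]), 'jawx': array([ 0.455, -0.891,  0.004]), 'yy': array([ 0.005, -0.001, -1.   ]), 'z': array([0.891, 0.455, 0.004]), 'F': array([ 0.2, -0. ,  0.8]), 'T': array([0.06, 0.04, 0.03]), 'w': 28.2, 'q': array([-0.26,  0.5 ,  1.16,  0.  ,  1.48,  0.84])}
[([229, 164, 30, 27, 463], [242.7, 177.4]), ([378, 242, 28, 24, 379], [391.7, 253.2])]
-0.05 [[387.7, 257.0], [241.7, 181.8], [316.9, 228.6]]
0 [[390.4, 253.0], [244.0, 177.1], [320.1, 223.4]]
0.05 [[393.2, 248.9], [246.4, 172.3], [323.3, 217.9]]
```

View pics/w16.png

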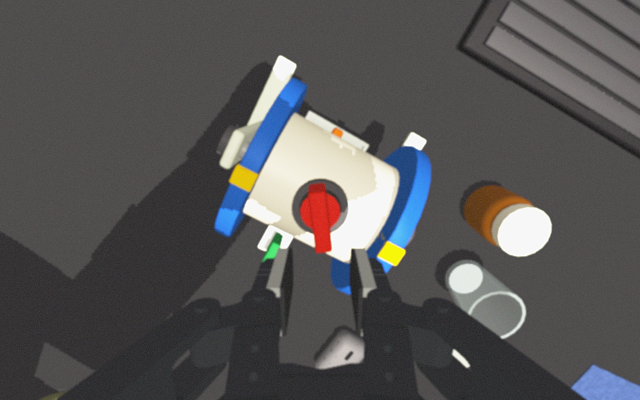

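View pics/s16.png

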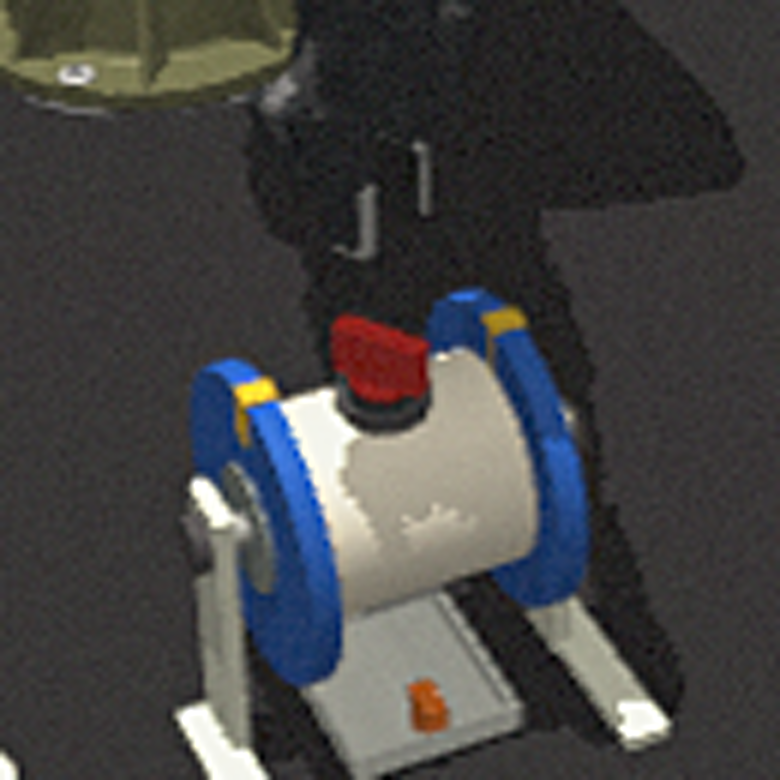

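```bash
python3 -m handwheel '[{"delta_pos":[0,0,15],"spin":0,"grip":-0.34},{"delta_pos":[-5,0,20],"spin":0,"grip":-0.34},{"delta_pos":[-15,10,15],"spin":0,"grip":-0.34},{"delta_pos":[-30,20,0],"spin":0,"grip":-0.34},{"delta_pos":[-35,30,0],"spin":0,"grip":-0.34},{"delta_pos":[-35,30,0],"spin":0,"grip":-0.34},{"delta_pos":[-35,30,0],"spin":0,"grip":-0.34},{"delta_pos":[-35,30,0],"spin":0,"grip":-0.34},{"delta_pos":[-15,15,0],"spin":0,"grip":-0.34},{"delta_pos":[0,0,0],"spin":0,"grip":-0.34}]' 
python3 -c "
from ang import *
print(tool());shot('top','t17');shot('scene','s17');
T=pose(633.4,-130.5,-.034)
it=[(TRAY,T,(0,0,255)),(STAND,T,(0,255,0))]
overlay('s17','o17',(220,150,350,280),6,it)
overlay('t17','o17t',(300,140,460,290),5,it)
"
```

```text
clock: 34.6
tool_pos: [0.4269, 0.036, 0.3404]
tcp_rot: [-1.397, 0.854, -0.853]
force: [0.3, -0.4, -0.7]
gripper_width: 0.0282
{'t': 34.6, 'pos': array([426.9,  36. , 340.4]), 'jawx': array([ 0.456, -0.89 , -0.   ]), 'yy': array([-0.,  0., -1.]), 'z': array([ 0.89 ,  0.456, -0.   ]), 'F': array([ 0.3, -0.4, -0.7]), 'T': array([ 0.01, -0.02, -0.03]), 'w': 28.2, 'q': array([-0.  , -0.03,  1.7 ,  0.  ,  1.47,  1.1 ])}
```

View pics/o17.png

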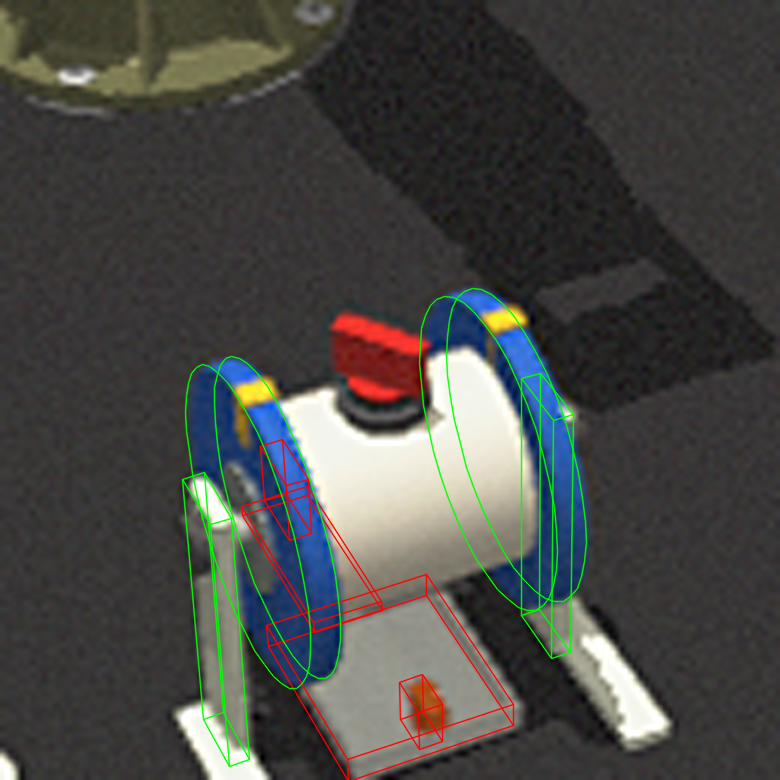

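View pics/o17t.png

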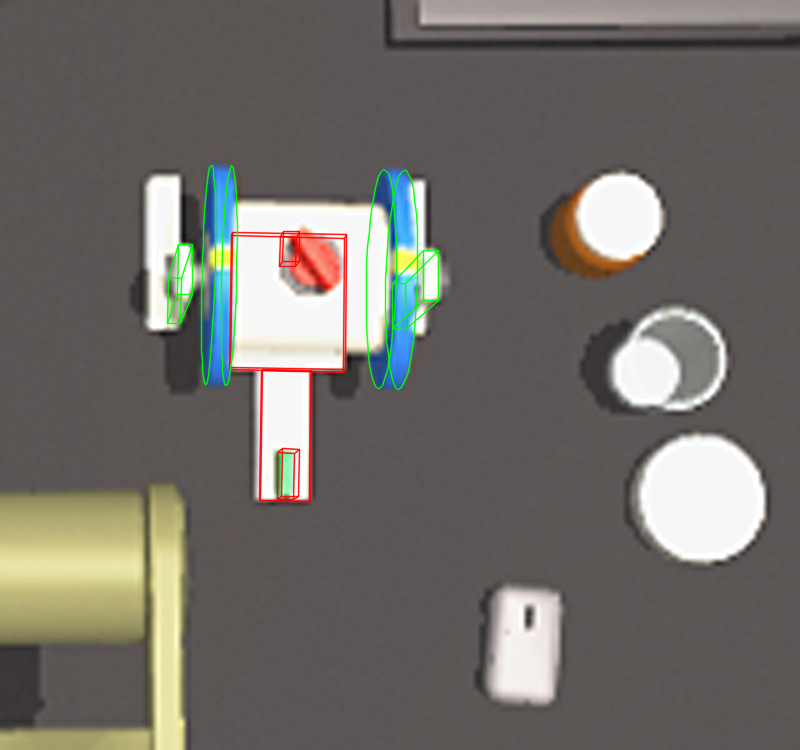

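View pics/s17.png

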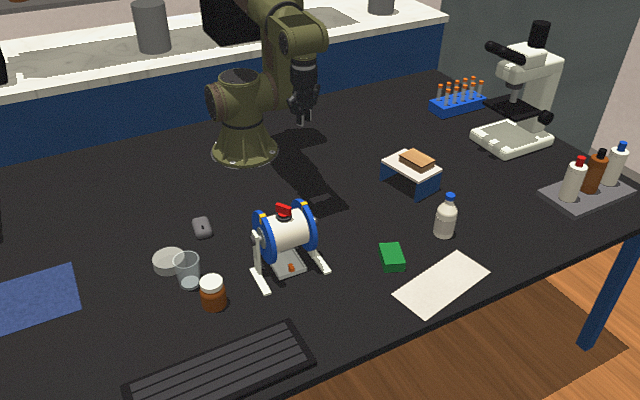

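```bash
python3 -c "
from workcell import order
print(order.hand_in())"
```

```text
the job is handed in; nothing more can be done
None
```

The job is handed in at about 34.6 s on the robot clock, with all the steps done in the order asked.

- **Tray:** I drew it out by the orange tab until the handle was clear and let go. I then took it by the green handle, slid it under the drum and let go. The last pictures show the pan within about 1–2 mm of centred and square under the axle, handle towards the robot.
- **Drum:** I turned it with three pinched strokes on the left rim. The measured plug angle is about 0 ± 0.02 rad. It was at rest, and the measurement did not change noticeably after I released the plug.
- **Plug:** I screwed it clockwise about 1 rad, until the wrist torque read 0.26 N m against roughly 0 with nothing held. When I let go, the wing sprang back by about 0.07 rad, which I put down to the taper relaxing to its kept bite. I could not measure the bite directly, so snugness rests on the torque reading.
- **Other things on the bench:** they stand where they were, and the gripper was clear of everything at hand-in.

Two measurements disagreed slightly. The first camera fit of the stand was about 1 mm off sideways from what the later rim grasps and views showed. I left the tray as it was, because the error was that small.

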